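Charge the bench polisher and fit its cover

TASK

Get the small polishing machine ready to run: tip all eight ceramic stones out of the scoop into the machine's drum and put the empty scoop back down on the bench, the right way up. Then lower the cover plate gently onto the machine so that both pins stand through its holes and it lies flat on the deck. Don't disturb the plaster model or the powder jar.

Things in the scene. Friction and masses are not known exactly. Their poses are not given: they have to be found in the camera images.
- polisher: Bench polishing machine, fixed to the bench: a low white box 194 mm (y) x 144 mm (x) with a flat grey deck 72 mm above the bench and a round black open-topped drum sunk in the middle of the deck. Its front (knob and switch, standing 12 mm proud) is its -x side. Origin: centre of its underside, on the bench; z up, y along its length. Inside the drum lies a U-shaped metal casting; it stays there.
- drum_mouth (a point): Centre of the drum's mouth, level with the deck (72 mm above the bench; axes as the machine's). The mouth is 110 mm wide and the drum 51 mm deep, its floor about 92 mm wide.
- pin_left (a point): Tip of the steel pin on the deck at the machine's +y end, 76 mm from the drum's centre. Pins are 9 mm thick, stand 14 mm above the deck and have tapered tips (the top 4.5 mm narrows to 4 mm).
- pin_right (a point): Tip of the like pin at the machine's -y end, 76 mm from the drum's centre.
- cover: Loose aluminium cover plate 134 mm (x) x 184 mm (y) x 5 mm, 0.26 kg, lying flat on the bench with its handle up. Origin: centre of the plate's underside; z up through the plate, y along its length. Two plain through holes 13 mm wide lie on its y axis, 76 mm either side of the centre (2 mm play all round a pin). It fits either way round (half a turn changes nothing).
- cover_handle (a point): Centre of the cover's black handle bar, 41 mm above the plate's underside (36 mm above its top). The bar runs along the cover's y: 100 mm long, 15 mm wide (x), 13 mm high, on two posts of 11 mm, 38 mm either side of its middle; the plate's top is 29.5 mm below the bar.
- scoop: Open sheet-metal scoop, 0.11 kg, standing on the bench with the stones in it. Origin: on its underside, 42 mm ahead of its back; z up; its open pouring mouth faces its own -x. Walls 3 mm thick. Floor flat from x = -26 to +39 mm, then rising at 20 degrees to the lip at x = -66 mm. A flat tab (24 mm wide, 6 mm thick, 35 to 41 mm up) sticks out behind, from x = +42 to +93 mm.
- scoop_grip (a point): Point midway between the scoop's side walls, 28 mm above its underside, straight over its origin: a good place to grip. The walls are flat, parallel and 60 mm apart over the outside (y = +/-30 mm), and 44 mm high from x = -22 to +42 mm; they slope down to 28 mm high at the mouth.
- scoop_lip (a point): Middle of the scoop's pouring lip: 66 mm from the scoop's origin along its -x, 17.5 mm above its underside. Stones slide on the metal from 16 to 23 degrees of slope, so they run out over the lip once the scoop is tipped mouth-down by some 45 to 60 degrees.
- plaster_model: Bystander: white plaster dental arch, 54x60x28 mm, loose. Origin: centre of its underside.
- mixing_bowl: Bystander: small green rubber mixing bowl, 68 mm across, 42 mm high, fixed to the bench. Origin: centre of its underside.
- powder_jar: Bystander: white screw-top powder jar, 51 mm across, 55 mm high, loose. Origin: centre of its underside.
- stone_0: One of the eight ceramic stones: white rounded cylinder 16 mm across and 15 mm long, 11 g, origin at its centre; it starts in the scoop, standing or lying on its side.
- stone_1: Another stone, as stone_0: origin at its centre.
- stone_2: Another stone, as stone_0: origin at its centre.
- stone_3: Another stone, as stone_0: origin at its centre.
- stone_4: Another stone, as stone_0: origin at its centre.
- stone_5: Another stone, as stone_0: origin at its centre.
- stone_6: Another stone, as stone_0: origin at its centre.
- stone_7: Another stone, as stone_0: origin at its centre.

How it is judged:
On the way, in this order (a step that is already met when the one before it is completed fails the run):
1. all eight stones lie in the drum (horizontal distance between each of stone_0, stone_1, stone_2, stone_3, stone_4, stone_5, stone_6, stone_7 and drum_mouth below 0.054 m and z of stone_0 in the frame of drum_mouth between -0.062 and -0.012 m and z of stone_1 in the frame of drum_mouth between -0.062 and -0.012 m and z of stone_2 in the frame of drum_mouth between -0.062 and -0.012 m and z of stone_3 in the frame of drum_mouth between -0.062 and -0.012 m and z of stone_4 in the frame of drum_mouth between -0.062 and -0.012 m and z of stone_5 in the frame of drum_mouth between -0.062 and -0.012 m and z of stone_6 in the frame of drum_mouth between -0.062 and -0.012 m and z of stone_7 in the frame of drum_mouth between -0.062 and -0.012 m), for 0.2 s.
2. the cover is seated flat on the deck over both pins (horizontal distance between cover and drum_mouth below 0.005 m and z of cover in the frame of drum_mouth between -0.003 and 0.0025 m and angle between cover's own z axis and vertical below 0.03 rad and angle between the x axis of cover and the x axis of polisher, either way round below 0.06 rad), for 0.2 s.
At the end, for the whole second after the job is handed in: All eight stones lie in the drum below its mouth. Cover flat on the deck over both pins: within 5 mm of centre, 2.5 mm of the deck, 0.03 rad tilt, 0.06 rad of the machine's line, either way round. Scoop upright on the bench (0.1 rad, 6 mm). Cover, scoop and stones at rest (all of step 1 and all of step 2 and angle between scoop's own z axis and vertical below 0.1 rad and height (world z) of scoop between -0.004 and 0.006 m and linear speed of each of cover, scoop, stone_0, stone_1, stone_2, stone_3, stone_4, stone_5, stone_6, stone_7 below 0.02 m/s); the robot touches nothing.
It fails at once if the plaster model is pushed more than 20 mm or tipped (distance of plaster_model from where it was at the start of the episode above 0.02 m or angle between plaster_model's own z axis and vertical above 0.35 rad).
It fails at once if the powder jar is pushed more than 20 mm or tipped (distance of powder_jar from where it was at the start of the episode above 0.02 m or angle between powder_jar's own z axis and vertical above 0.35 rad).
It fails at once if the cover is dropped or slammed onto the machine (faster than 0.5 m/s within 30 mm of the deck) (horizontal distance between cover and drum_mouth below 0.08 m and z of cover in the frame of drum_mouth below 0.03 m and linear speed of cover above 0.5 m/s).
It also fails if it takes over 67 s, if anything falls off the work surface, if the arm or the gripper's body presses on something with over 40 N, if the wrist force passes 120 N, or if a joint passes its speed limit or range.

ROBOT

A 7-joint arm with a two-finger parallel gripper is mounted at the origin on a cart in front of the work surface, level with it; the furniture and walls round the work are solid. World frame = base frame: x ahead of the robot, y to its left, z up, the work surface at z = 0. Lengths are in m, angles in rad, forces in N, time in s.
With the tool pointing down it reaches from about 0.4 to 0.85 m from the base axis. Payload 4.5 kg.
Tool frame: the origin (TCP) lies on the centre line of the jaws, within the pads' length; the fingertips stand 8 mm ahead of it and the grasp point (between the pads) lies 11 mm behind it; z points along the fingers, x is the direction in which the jaws open and shut, and the axes are right-handed (so a half turn about z gives the same grasp; the last joint's range is limited). The gripper opens to 88 mm and grips with 3 to 60 N. Pads are 18 mm wide; open, the fingers measure 123 mm over their backs; the gripper's body (75 mm by 187 mm) begins 45 mm behind the grasp point.
Start: joints at [1.178, 0.689, -0.195, 1.565, 0.157, 0.902, -0.215], TCP at [0.259, -0.569, 0.247] pointing down, gripper open.
Joint ranges: [-3.01, 3.01], [-0.46, 2.08], [-1.47, 1.51], [0.13, 2.56], [-1, 4.14], [0.04, 2.09], [-2.66, 2.66]. Speed limits (rad/s): [2.57, 2.57, 3.14, 3.14, 3.14, 3.14, 3.14].

INTERFACE

Orientations are given as a unit quaternion [x, y, z, w].
In Python, from plant import get_state, snapshot, finish_job, boxes_of, pinpoint gives the robot as it stands.
- The arm moves only by the shell command python3 -m creep 'ROWS' [FORCE]. ROWS is JSON, a list of rows, each an object with "hand": the finger opening in m, from 0 to 0.0881; "slide": the shift along the tool's x, y, z in m, a list of three; "turn": the turn about the tool's z in degrees. A call has 1 to 5 rows; each row shifts and turns the commanded pose from where the row before left it, along the tool's axes as they then stand; what a row does not reach is not made up. A row lasts 1/8 s, in which the tool goes at most 62.5 mm and 10.7 degrees, less where a joint would pass 70% of its speed; a pose out of reach is approached as far as the arm can. A call is refused whole if a number of a shift passes 0.0625 or a number of a turn 10.7, either way. A call with a gripper value outside its range is refused whole. The fingers move at their own pace and stop on an object; FORCE is the grip in N (left out, the last holds). Time passes only in rows, so rows that do not move let the fingers close. It gives the time, the measured TCP pose, the force and the opening at its end, in the units of the state.
- get_state(): the state, without advancing time (a new reading comes with each control period).
- snapshot(name): name is "scene" or "top" or "wrist"; returns a dict with "frame" (480x640x3 uint8, red, green, blue), "depth" (480x640 float32, m along the optical axis (not along the pixel's ray), 0 where there is no reading), "mtx" (3x3 intrinsics, pixels), "camera_from_world" (4x4, takes a point from world to camera coordinates). Camera axes: x right, y down, z forward; pixel columns grow to the right and rows downward; lengths in m; the calibration is good to about 2 mm. A picture is of the moment at which its call begins.
- finish_job(): hands the job in, once; it reports no verdict.
Trained networks look in a picture, given as the dict that the camera call returned (one of the last four; its "shot" number tells which), for a name from the list of things; names that differ only in an ending like _2 or _b are one class to them, and where a whole thing is asked for, a point or a joint stands for the part that bears it (a point fixed in the world has none). Each returns a list of dicts, best first, with "conf" (0 to 1); they miss things now and then, are a little off and sometimes report something else, mostly with a low value. They report only what shows in the picture. A call takes as long as a camera call.
- boxes_of(target, picture): "uv" ([column, row] in pixels, amid what is visible of it).
- pinpoint(target, picture): "uv" ([column, row] in pixels: a listed point, or the origin of a listed thing).
The state is a dict: "clock": time; "q": joint angles; "qd": joint speeds; "joint_torque": joint torques, N m; "tool_pos": TCP position; "eef_rot": TCP orientation; "contact_force": force on the tool from outside, world axes, zero at the start; "moment": the same for the moment, N m; "opening": opening from 0.0 (shut) to 1.0 (fully open).
Only numpy, scipy, OpenCV 4.12 (cv2) and the standard library are available. Lean on these libraries where they do the work, as an engineer would, in place of code of your own. Each camera call takes 0.05 s, during which the arm holds its last target.

## Working session

There is one attempt and no reset: what is moved stays moved. The work goes in short steps, Python scripts to look and compute and a shell command to move; the robot and the scene stay as the last step left them, time stands still between calls to the robot, and variables do not carry over. Pictures are saved under pics/ and viewed, and the job is handed in when it is done.

I'll start by looking at the state and the cameras.

```bash
ls; mkdir -p pics
cat > h.py <<'E'
import numpy as np, cv2, json
from plant import get_state, snapshot, boxes_of, pinpoint
from scipy.spatial.transform import Rotation as R
def save(p,n): cv2.imwrite('pics/'+n+'.png', p['frame'][:,:,::-1])
def ray(p,uv):
    K=p['mtx'];T=p['camera_from_world'];Ti=np.linalg.inv(T)
    d=Ti[:3,:3]@np.linalg.solve(K,[uv[0],uv[1],1.]);return Ti[:3,3],d
def at_z(p,uv,z):
    o,d=ray(p,uv);return o+d*(z-o[2])/d[2]
def by_depth(p,uv):
    u,v=int(round(uv[0])),int(round(uv[1]));a=p['depth'][max(v-1,0):v+2,max(u-1,0):u+2];a=a[a>0]
    o,d=ray(p,uv);return o+d*np.median(a) if len(a) else None
def proj(p,X):
    T=p['camera_from_world'];c=T[:3,:3]@np.array(X)+T[:3,3];k=p['mtx']@c;return k[:2]/k[2]
E
python3 - <<'E'
from h import *
np.set_printoptions(precision=4,suppress=True)
s=get_state();print({k:np.round(v,3).tolist() for k,v in s.items()})
Z=dict(polisher=0,drum_mouth=.072,pin_left=.086,pin_right=.086,cover=0,cover_handle=.041,scoop=0,scoop_grip=.028,scoop_lip=.0175,plaster_model=0,mixing_bowl=0,powder_jar=0)
for n in ["scene","top"]:
    p=snapshot(n);save(p,n+'0')
    for t,z in Z.items():
        r=pinpoint(t,p)
        for d in r[:2]: print(n,t,round(d['conf'],2),np.round(d['uv'],1),at_z(p,d['uv'],z))
p=snapshot("wrist");save(p,'wrist0')
E
```

```text
pics
{'clock': 0.0, 'q': [1.178, 0.69, -0.195, 1.566, 0.157, 0.903, -0.215], 'qd': [-0.001, -0.0, -0.001, -0.001, -0.002, 0.001, -0.0], 'joint_torque': [-0.0, -52.756, -1.267, -15.343, -0.053, 0.007, 0.0], 'tool_pos': [0.258, -0.568, 0.246], 'eef_rot': [0.841, -0.541, -0.001, -0.0], 'contact_force': [-1.274, 0.736, -0.27], 'moment': [-0.03, 0.019, -0.022], 'opening': 0.998}
scene polisher 0.89 [342.6 261.2] [ 0.4684 -0.0225  0.    ]
scene polisher 0.72 [253.7 259.2] [0.6371 0.1214 0.    ]
scene drum_mouth 0.96 [343.5 245.2] [ 0.4658 -0.0193  0.072 ]
scene pin_left 0.83 [323.2 263.1] [0.4606 0.058  0.086 ]
scene pin_left 0.6 [228.4 346.7] [0.4658 0.3381 0.086 ]
scene pin_right 0.95 [359.5 218.3] [ 0.4834 -0.0989  0.086 ]
scene cover 0.86 [410.4 193.3] [ 0.4779 -0.3208  0.    ]
scene cover 0.55 [228.2 346.8] [0.5061 0.3208 0.    ]
scene cover_handle 0.75 [410.6 178.2] [ 0.4922 -0.3318  0.041 ]
scene cover_handle 0.55 [228.3 352.5] [0.477  0.3377 0.041 ]
scene scoop 0.71 [230.2 354. ] [0.49   0.3291 0.    ]
scene scoop_grip 0.94 [230.1 349.1] [0.486  0.3273 0.028 ]
scene scoop_lip 0.94 
[... 501 characters left out ...]
42  0.086 ]
top cover 0.77 [456.3 268.5] [ 0.4804 -0.3204  0.    ]
top cover 0.63 [175.1 252.5] [0.5184 0.3243 0.    ]
top cover_handle 0.79 [459.9 268.6] [ 0.4786 -0.3187  0.041 ]
top cover_handle 0.4 [172.3 262.1] [0.4945 0.3211 0.041 ]
top scoop 0.83 [175.7 265.4] [0.4889 0.3224 0.    ]
top scoop_grip 0.87 [169.5 264.4] [0.49   0.3302 0.028 ]
top scoop_grip 0.53 [321.8 273.3] [ 0.4693 -0.0107  0.028 ]
top scoop_lip 0.7 [159.1 288.1] [0.4372 0.3548 0.0175]
top plaster_model 0.66 [214.2 188.1] [0.6673 0.2369 0.    ]
top mixing_bowl 0.56 [433.4 186.2] [ 0.6717 -0.2713  0.    ]
top powder_jar 0.94 [266.  197.8] [0.6446 0.1172 0.    ]
top powder_jar 0.48 [461.7 268.6] [ 0.4801 -0.3329  0.    ]
```

View pics/scene0.png

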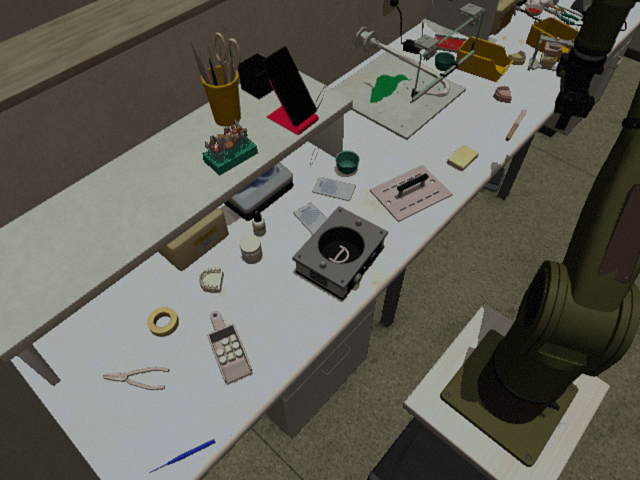

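View pics/top0.png

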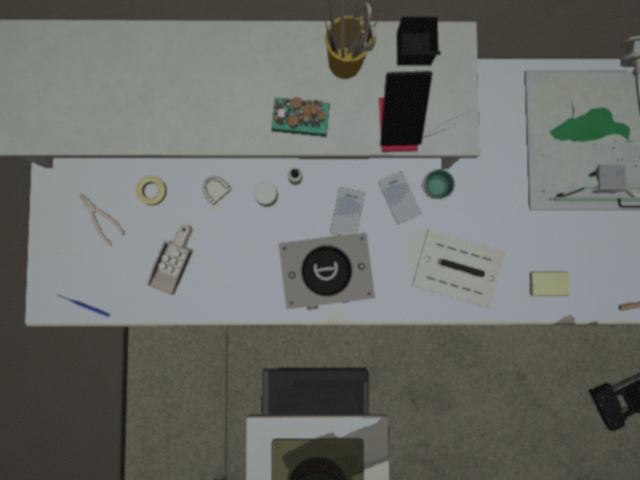

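View pics/wrist0.png

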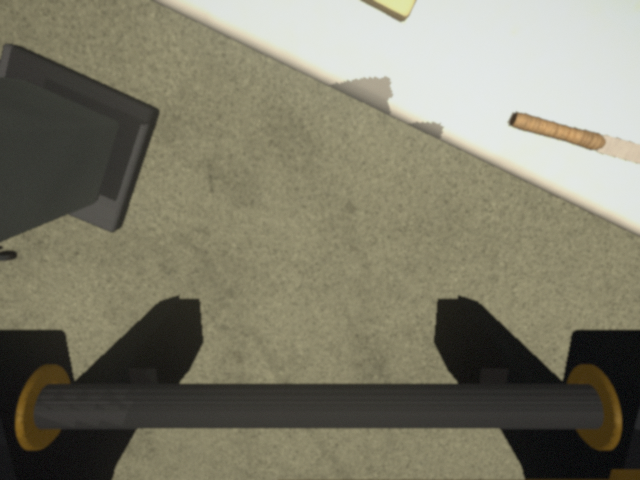

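The scene view shows the scoop with eight stones at about (230,350), mouth towards the robot and left, and the machine at (343,250). The cover is at (410,190), and the jar and plaster model are at (251,250) and (211,278). The top view agrees, and a raised shelf overhangs the back of the bench above row 155.

The tool always points down, so I plan to grip the tab firmly and then slacken the grip over the drum so the scoop swings mouth-down. I'll refine the poses from depth.

```bash
cat > geo.py <<'E'
from h import *
def cloud(p):
    K=p['mtx'];Ti=np.linalg.inv(p['camera_from_world']);d=p['depth'].astype(float)
    v,u=np.mgrid[:480,:640]
    X=np.stack([(u-K[0,2])/K[0,0]*d,(v-K[1,2])/K[1,1]*d,d],-1)@Ti[:3,:3].T+Ti[:3,3]
    X[d<=0]=np.nan;return X
def sel(X,c,r,z0,z1):
    m=(np.hypot(X[...,0]-c[0],X[...,1]-c[1])<r)&(X[...,2]>z0)&(X[...,2]<z1);return m
E
python3 - <<'E'
from geo import *
np.set_printoptions(precision=4,suppress=True)
for n in ["top","scene"]:
    p=snapshot(n);X=cloud(p)
    print(n,'px size m',np.nanmean(X[280,400]),p['mtx'][0,0],np.linalg.inv(p['camera_from_world'])[:3,3])
    for nm,c,r,z0,z1 in [('scoop',(.5,.32),.13,.012,.07),('cover',(.48,-.32),.14,.003,.03),('handle',(.48,-.32),.1,.03,.06),('deck',(.472,-.02),.16,.062,.082),('jar',(.643,.12),.05,.01,.08),('plaster',(.67,.235),.05,.008,.05)]:
        m=sel(X,c,r,z0,z1);P=X[m][:,:2].astype(np.float32)
        if len(P)<5: print(nm,'none');continue
        print(nm,len(P),cv2.minAreaRect(P),'zmed',np.median(X[m][:,2]), 'mean',P.mean(0))
    # shelf
    m=(X[...,2]>.1)&(X[...,2]<.6)&(X[...,0]>.4)&(np.abs(X[...,1])<.5);Q=X[m]
    print('shelf',Q[:,0].min(),np.percentile(Q[:,0],[.1,1,5]),np.percentile(Q[:,2],[5,50]))
    if n=='top':
        im=p['frame'][210:320,140:210];cv2.imwrite('pics/scoop_crop.png',cv2.resize(im[:,:,::-1],None,fx=5,fy=5,interpolation=cv2.INTER_CUBIC))
E
```

```text
top px size m 0.08788355719543796 615.9682743333851 [0.4293 0.0148 1.4118]
scoop 1112 ((0.5060104131698608, 0.3239583373069763), (0.06252922117710114, 0.15840567648410797), 67.46174621582031) zmed 0.02679734677279244 mean [0.4989 0.3269]
cover 4370 ((0.4877116084098816, -0.3201698064804077), (0.25956571102142334, 0.2775256335735321), 2.2399163246154785) zmed 0.005497279662282861 mean [ 0.4819 -0.3205]
handle 309 ((0.4812101125717163, -0.3238318860530853), (0.10016752779483795, 0.015463918447494507), 73.14965057373047) zmed 0.04693148461559682 mean [ 0.4811 -0.3231]
deck 4011 ((0.47536882758140564, -0.019238218665122986), (0.14431390166282654, 0.19433912634849548), 6.8425774574279785) zmed 0.07192617604307228 mean [ 0.4748 -0.0192]
jar 456 ((0.6489740610122681, 0.11615972965955734), (0.050177332013845444, 0.04921801760792732), 18.26357650756836) zmed 0.05412123705907057 mean [0.6467 0.1151]
plaster 527 ((0.6608761548995972, 0.23091772198677063), (0.0645536556839943, 0.06258529424667358), 85.5975570678711) zmed 0.01700117647584709 mean [0.6638 0.2333]
shelf 0.6182401536357383 [0.6227 0
[... 461 characters left out ...]
797447205, -0.3233411908149719), (0.10052541643381119, 0.017987538129091263), 73.15336608886719) zmed 0.04587725132645276 mean [ 0.4784 -0.3204]
deck 2948 ((0.4738651216030121, -0.01976495236158371), (0.14617906510829926, 0.20032896101474762), 6.937579154968262) zmed 0.0713453176953947 mean [ 0.4703 -0.0129]
jar 477 ((0.6455370187759399, 0.11771270632743835), (0.05041051656007767, 0.050243571400642395), 79.09969329833984) zmed 0.05224855153612196 mean [0.64   0.1216]
plaster 463 ((0.6632344126701355, 0.23680426180362701), (0.05194452404975891, 0.06361320614814758), 41.22517013549805) zmed 0.01625144241234766 mean [0.6609 0.2355]
shelf 0.6162459381844818 [0.6246 0.6988 0.7074] [0.196  0.2611]
```

View pics/scoop_crop.png

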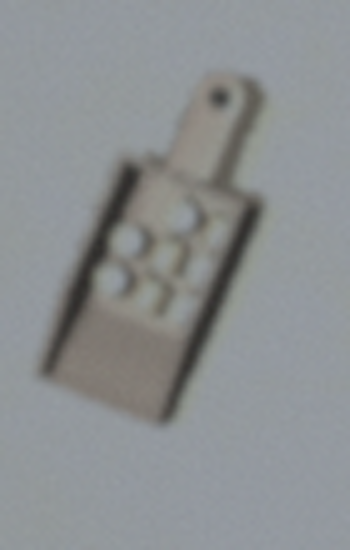

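The depth fit gives the following poses:

| Item | Position (m) | Yaw |
|---|---|---|
| Scoop (origin) | (0.492, 0.329) | -22.5° |
| Tab grip point | (0.557, 0.302) | – |
| Machine | (0.4745, -0.0195) | +6.9° |
| Cover handle | (0.4806, -0.3236) | -16.9° |

The shelf edge is at x≈0.70, 0.2 m high. I'll write a planner that only works out row numbers.

```bash
cat > plan.py <<'E'
# usage: plan.py x y z yaw_of_tool_x(deg) nrows  -> prints suggested row numbers (tool axes)
from h import *
import sys
s=get_state();Rm=R.from_quat(s['eef_rot']).as_matrix();p=np.array(s['tool_pos'])
x,y,z,yaw,n=[float(a) for a in sys.argv[1:6]];n=int(n)
yaw0=np.degrees(np.arctan2(Rm[1,0],Rm[0,0]))
tot=-(yaw-yaw0) if len(sys.argv)>6 else -((yaw-yaw0+180)%360-180)
print('now',p.round(4),'yaw',round(yaw0,2),'turn total',round(tot,1),'dist',np.linalg.norm([x,y,z]-p).round(3),'tilt deg',np.degrees(np.arccos(-Rm[2,2])).round(2),'q',np.round(s['q'],2))
d=(np.array([x,y,z])-p)/n
for i in range(n):
    a=np.radians(yaw0-tot/n*i)
    t=[d[0]*np.cos(a)+d[1]*np.sin(a), d[0]*np.sin(a)-d[1]*np.cos(a), -d[2]]
    print(i,np.round(t,4).tolist(),round(tot/n,2))
E
python3 plan.py 0.557 0.302 0.20 67.5 20
```

```text
now [ 0.2588 -0.569   0.2468] yaw -65.54 turn total -133.0 dist 0.922 tilt deg 0.01 q [ 1.18  0.69 -0.19  1.57  0.16  0.9  -0.22]
0 [-0.0335, -0.0316, 0.0023] -6.65
1 [-0.0296, -0.0353, 0.0023] -6.65
2 [-0.0253, -0.0385, 0.0023] -6.65
3 [-0.0207, -0.0411, 0.0023] -6.65
4 [-0.0158, -0.0432, 0.0023] -6.65
5 [-0.0107, -0.0448, 0.0023] -6.65
6 [-0.0054, -0.0457, 0.0023] -6.65
7 [-0.0001, -0.046, 0.0023] -6.65
8 [0.0053, -0.0457, 0.0023] -6.65
9 [0.0105, -0.0448, 0.0023] -6.65
10 [0.0157, -0.0433, 0.0023] -6.65
11 [0.0206, -0.0412, 0.0023] -6.65
12 [0.0252, -0.0385, 0.0023] -6.65
13 [0.0295, -0.0353, 0.0023] -6.65
14 [0.0334, -0.0317, 0.0023] -6.65
15 [0.0368, -0.0276, 0.0023] -6.65
16 [0.0398, -0.0232, 0.0023] -6.65
17 [0.0422, -0.0184, 0.0023] -6.65
18 [0.044, -0.0134, 0.0023] -6.65
19 [0.0453, -0.0082, 0.0023] -6.65
```

```bash
python3 -m creep '[{"hand":0.088,"slide":[-0.0335,-0.0315,0],"turn":-6.65},{"hand":0.088,"slide":[-0.0295,-0.0355,0],"turn":-6.65},{"hand":0.088,"slide":[-0.0255,-0.0385,0],"turn":-6.65},{"hand":0.088,"slide":[-0.0205,-0.041,0],"turn":-6.65},{"hand":0.088,"slide":[-0.016,-0.043,0],"turn":-6.65}]' 20 && python3 -m creep '[{"hand":0.088,"slide":[-0.0105,-0.045,0],"turn":-6.65},{"hand":0.088,"slide":[-0.0055,-0.0455,0],"turn":-6.65},{"hand":0.088,"slide":[0,-0.046,0],"turn":-6.65},{"hand":0.088,"slide":[0.0055,-0.0455,0],"turn":-6.65},{"hand":0.088,"slide":[0.0105,-0.045,0],"turn":-6.65}]'; python3 plan.py 0.557 0.302 0.20 67.5 10
```

```text
clock: 2.08
tool_pos: [0.3336, -0.35, 0.247]
eef_rot: [0.961, -0.276, 0.0, 0.0]
contact_force: [0.4, -0.7, 0.9]
opening: 0.999
clock: 2.7
tool_pos: [0.4086, -0.1324, 0.247]
eef_rot: [1.0, 0.01, 0.0, 0.0]
contact_force: [0.5, -0.9, 0.3]
opening: 1.0
now [ 0.4086 -0.1324  0.247 ] yaw 1.15 turn total -66.4 dist 0.461 tilt deg 0.06 q [ 0.55  0.48 -0.51  2.12  0.38  0.64 -0.2 ]
0 [0.0157, -0.0431, 0.0047] -6.64
1 [0.0206, -0.041, 0.0047] -6.64
2 [0.0252, -0.0384, 0.0047] -6.64
3 [0.0295, -0.0352, 0.0047] -6.64
4 [0.0333, -0.0316, 0.0047] -6.64
5 [0.0368, -0.0275, 0.0047] -6.64
6 [0.0397, -0.0231, 0.0047] -6.64
7 [0.0421, -0.0183, 0.0047] -6.64
8 [0.0439, -0.0134, 0.0047] -6.64
9 [0.0452, -0.0082, 0.0047] -6.64
```

```bash
python3 -m creep '[{"hand":0.088,"slide":[0.0155,-0.043,0.005],"turn":-6.65},{"hand":0.088,"slide":[0.0205,-0.041,0.005],"turn":-6.65},{"hand":0.088,"slide":[0.025,-0.0385,0.005],"turn":-6.65},{"hand":0.088,"slide":[0.0295,-0.035,0.005],"turn":-6.65},{"hand":0.088,"slide":[0.0335,-0.0315,0.005],"turn":-6.65}]' && python3 -m creep '[{"hand":0.088,"slide":[0.037,-0.0275,0.005],"turn":-6.65},{"hand":0.088,"slide":[0.0395,-0.023,0.005],"turn":-6.65},{"hand":0.088,"slide":[0.042,-0.0185,0.005],"turn":-6.65},{"hand":0.088,"slide":[0.044,-0.0135,0.005],"turn":-6.65},{"hand":0.088,"slide":[0.045,-0.008,0.005],"turn":-6.65}]'; python3 plan.py 0.557 0.302 0.12 67.5 2
python3 - <<'E'
from h import *
p=snapshot('wrist');save(p,'wrist1')
for t,z in (('scoop_grip',.028),('scoop_lip',.0175),('scoop',0)):
    for d in pinpoint(t,p)[:1]: print(t,d['conf'],d['uv'],at_z(p,d['uv'],z))
T=lambda x,y,z:proj(p,[.4923+.924*x+.383*y,.3292-.383*x+.924*y,z])
print(T(.093,0,.041),T(.042,.012,.041),T(.07,0,.041))
E
```

```text
clock: 3.32
tool_pos: [0.4832, 0.0843, 0.2217]
eef_rot: [0.955, 0.296, 0.0, 0.0]
contact_force: [0.7, -0.5, 0.4]
opening: 1.002
clock: 3.95
tool_pos: [0.5577, 0.3012, 0.1965]
eef_rot: [0.831, 0.557, 0.0, 0.0]
contact_force: [0.0, 0.4, 0.4]
opening: 1.001
now [0.5577 0.3012 0.1965] yaw 67.64 turn total 0.1 dist 0.077 tilt deg 0.03 q [-0.19  0.84 -0.72  1.57  0.64  0.98  0.06]
0 [0.0002, -0.0005, 0.0383] 0.07
1 [0.0002, -0.0005, 0.0383] 0.07
scoop_grip 0.8 [318.3, 116.1] [0.49097037 0.32854884 0.028     ]
scoop_lip 0.76 [317.1, 15.5] [0.43150237 0.35222204 0.0175    ]
scoop 0.92 [319.2, 117.6] [0.4925161  0.32866228 0.        ]
[319.62688305 252.46228685] [337.3538795  181.77610839] [319.71409432 221.43662237]
```

View pics/wrist1.png

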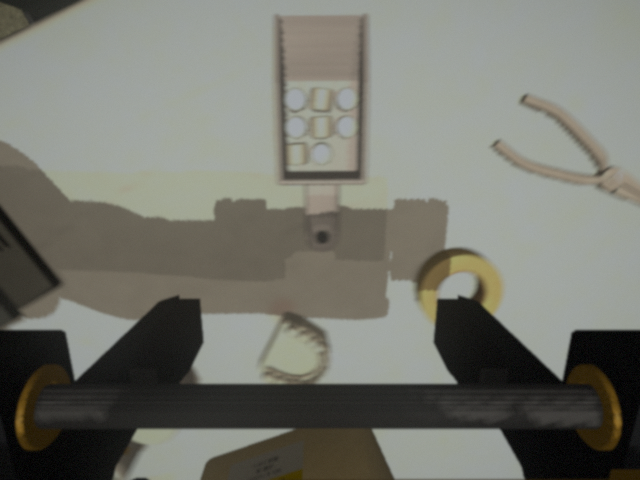

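The wrist view shows the scoop squared up, with the tab at (321,185–248) midway between the jaws. All eight stones show at rows 95–155, and the plaster model and yellow ring are clear of the fingers. I'll descend and grip the tab.

```bash
python3 -m creep '[{"hand":0.07,"slide":[0,-0.0005,0.045],"turn":0},{"hand":0.06,"slide":[0,0,0.05],"turn":0},{"hand":0.05,"slide":[0,0,0.045],"turn":0},{"hand":0.045,"slide":[0,0,0.0255],"turn":0},{"hand":0.04,"slide":[0,0,0],"turn":0}]' 10 && python3 -m creep '[{"hand":0.02,"slide":[0,0,0],"turn":0},{"hand":0.01,"slide":[0,0,0],"turn":0},{"hand":0.0,"slide":[0,0,0],"turn":0},{"hand":0.0,"slide":[0,0,0],"turn":0}]' 60; python3 plan.py 0.557 0.302 0.03 67.5 1
python3 - <<'E'
from h import *
p=snapshot('wrist');save(p,'wrist2');p=snapshot('scene')
cv2.imwrite('pics/scene2.png',cv2.resize(p['frame'][260:420,130:330,::-1],None,fx=4,fy=3.75))
print(get_state()['opening']*88)
E
```

```text
clock: 4.78
tool_pos: [0.5558, 0.2971, 0.0297]
eef_rot: [0.832, 0.554, -0.002, 0.001]
contact_force: [0.1, -0.1, 0.3]
opening: 0.465
clock: 5.28
tool_pos: [0.5579, 0.3004, 0.0327]
eef_rot: [0.832, 0.555, 0.001, 0.001]
contact_force: [1.4, -1.4, 5.7]
opening: 0.26
now [0.5579 0.3004 0.0327] yaw 67.43 turn total -0.1 dist 0.003 tilt deg 0.17 q [-0.26  1.05 -0.58  1.65  0.83  0.7  -0.09]
0 [0.0011, -0.0015, 0.0027] -0.07
22.463675629476725
```

View pics/wrist2.png

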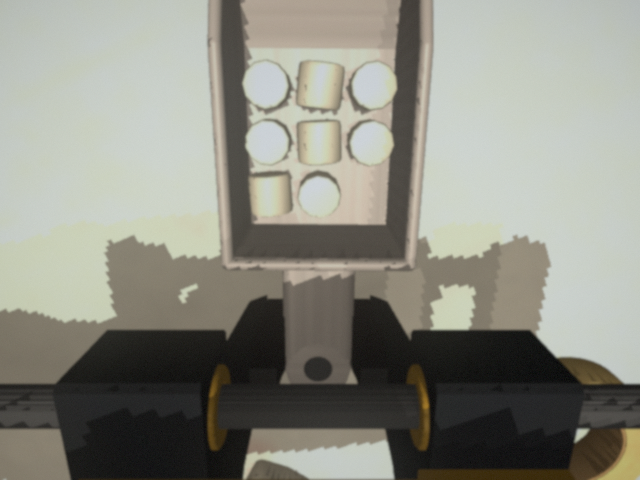

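The tab is gripped centrally: the opening is about 23 mm and all eight stones are visible. I'll do a slow test lift.

```bash
python3 -m creep '[{"hand":0.0,"slide":[0,0,-0.003],"turn":0},{"hand":0.0,"slide":[0,0,-0.004],"turn":0},{"hand":0.0,"slide":[0,0,-0.005],"turn":0},{"hand":0.0,"slide":[0,0,-0.005],"turn":0},{"hand":0.0,"slide":[0,0,0],"turn":0}]' 60
python3 - <<'E'
from h import *
p=snapshot('wrist');save(p,'wrist3');p=snapshot('scene')
cv2.imwrite('pics/scene3.png',cv2.resize(p['frame'][260:420,130:330,::-1],None,fx=4,fy=3.75))
s=get_state();print(s['tool_pos'],s['contact_force'],s['moment'])
E
```

```text
clock: 6.0
tool_pos: [0.5568, 0.3005, 0.0487]
eef_rot: [0.832, 0.555, 0.0, -0.0]
contact_force: [-0.6, -0.4, -1.7]
opening: 0.264
[0.55661201 0.30014014 0.04819712] [ 0.08238849 -0.43425811 -1.65210345] [ 0.00748209 -0.25809938  0.02319109]
```

View pics/wrist3.png

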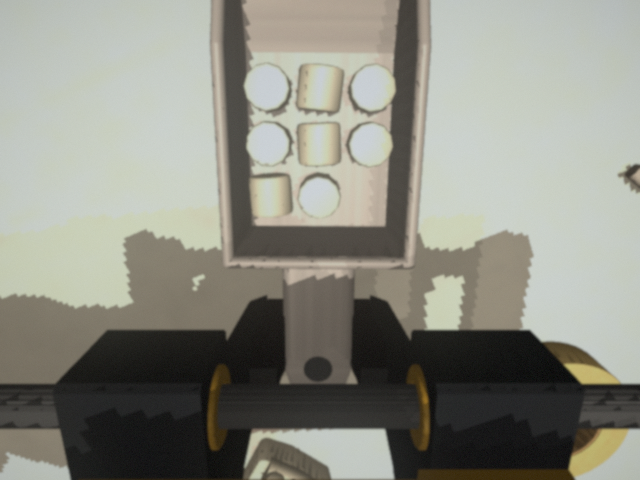

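View pics/scene3.png

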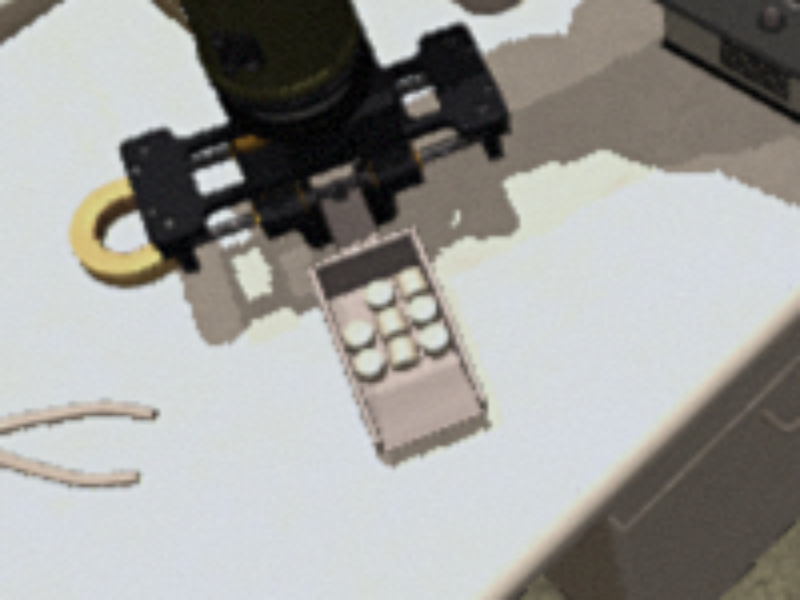

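The scoop is held level and the stones haven't shifted. I'll raise it and carry it towards the machine at a moderate pace.

```bash
python3 -m creep '[{"hand":0.0,"slide":[0,0,-0.012],"turn":0},{"hand":0.0,"slide":[0,0,-0.025],"turn":0},{"hand":0.0,"slide":[0,0,-0.035],"turn":0},{"hand":0.0,"slide":[0,0,-0.035],"turn":0},{"hand":0.0,"slide":[0,0,-0.03],"turn":0}]' 60 && python3 -m creep '[{"hand":0.0,"slide":[0,0,-0.018],"turn":0},{"hand":0.0,"slide":[0,0,-0.01],"turn":0},{"hand":0.0,"slide":[0,0,0],"turn":0}]' 60 ; python3 plan.py 0.5465 -0.049 0.215 67.5 10
```

```text
clock: 6.72
tool_pos: [0.5566, 0.3005, 0.1873]
eef_rot: [0.832, 0.555, 0.001, -0.0]
contact_force: [-0.7, 0.2, -2.3]
opening: 0.259
clock: 7.1
tool_pos: [0.5566, 0.3002, 0.2133]
eef_rot: [0.832, 0.555, 0.0, 0.0]
contact_force: [-0.7, -0.7, -2.3]
opening: 0.261
now [0.5566 0.3002 0.2133] yaw 67.45 turn total -0.0 dist 0.349 tilt deg 0.02 q [-0.19  0.82 -0.73  1.56  0.62  1.    0.07]
0 [-0.0326, 0.0125, -0.0002] -0.0
1 [-0.0326, 0.0124, -0.0002] -0.0
2 [-0.0326, 0.0124, -0.0002] -0.0
3 [-0.0326, 0.0124, -0.0002] -0.0
4 [-0.0326, 0.0124, -0.0002] -0.0
5 [-0.0326, 0.0124, -0.0002] -0.0
6 [-0.0326, 0.0124, -0.0002] -0.0
7 [-0.0326, 0.0124, -0.0002] -0.0
8 [-0.0326, 0.0124, -0.0002] -0.0
9 [-0.0326, 0.0124, -0.0002] -0.0
```

```bash
python3 -m creep '[{"hand":0.0,"slide":[-0.010,0.004,0],"turn":0},{"hand":0.0,"slide":[-0.023,0.009,0],"turn":0},{"hand":0.0,"slide":[-0.039,0.015,0],"turn":0},{"hand":0.0,"slide":[-0.042,0.016,0],"turn":0},{"hand":0.0,"slide":[-0.049,0.0185,0],"turn":0}]' 60 && python3 -m creep '[{"hand":0.0,"slide":[-0.049,0.0185,0],"turn":0},{"hand":0.0,"slide":[-0.042,0.016,0],"turn":0},{"hand":0.0,"slide":[-0.039,0.015,0],"turn":0},{"hand":0.0,"slide":[-0.023,0.0085,0],"turn":0},{"hand":0.0,"slide":[-0.010,0.004,-0.002],"turn":0}]' 60 ; python3 plan.py 0.5465 -0.049 0.215 67.5 1
python3 - <<'E'
from h import *
p=snapshot('scene')
cv2.imwrite('pics/scene4.png',cv2.resize(p['frame'][150:310,230:430,::-1],None,fx=4,fy=3.75))
p=snapshot('wrist');save(p,'wrist4')
E
```

```text
clock: 7.72
tool_pos: [0.5512, 0.1238, 0.2123]
eef_rot: [0.832, 0.556, -0.001, -0.0]
contact_force: [-0.0, -0.7, -1.8]
opening: 0.259
clock: 8.35
tool_pos: [0.5455, -0.0513, 0.2141]
eef_rot: [0.833, 0.554, -0.001, -0.0]
contact_force: [-0.4, -0.7, -1.5]
opening: 0.26
now [ 0.5455 -0.0513  0.2141] yaw 67.28 turn total -0.2 dist 0.003 tilt deg 0.16 q [ 0.46  0.73 -0.79  1.82  0.66  0.88  0.54]
0 [0.0025, 0.0, -0.0009] -0.22
```

View pics/scene4.png

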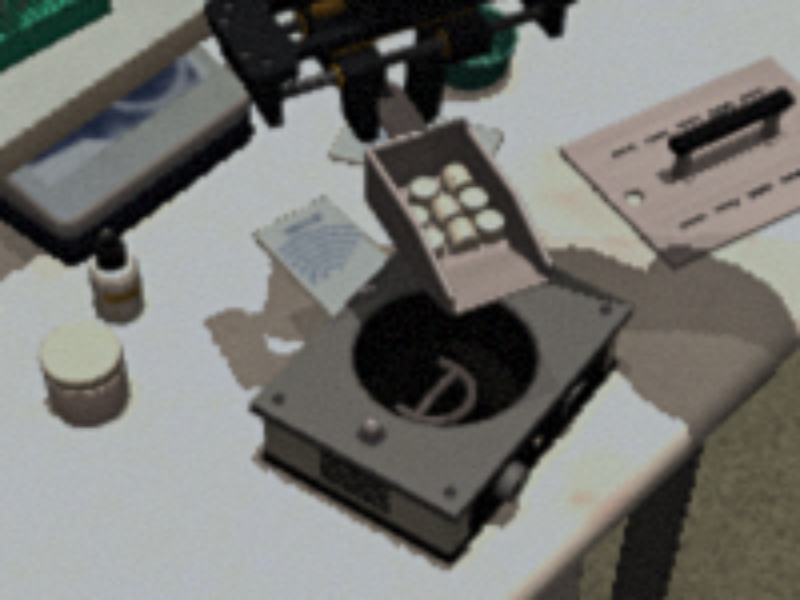

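View pics/wrist4.png

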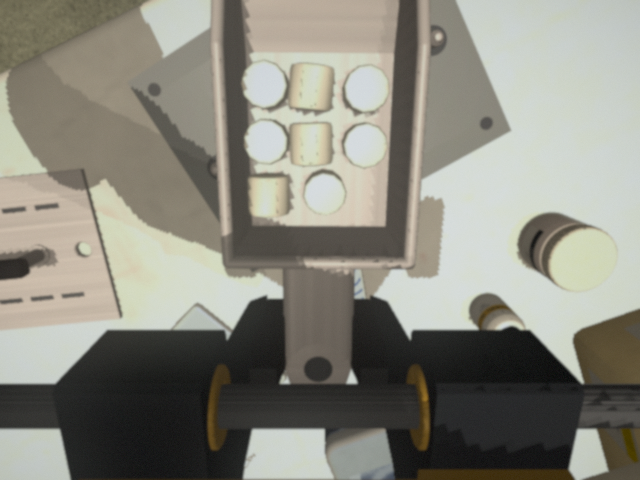

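The scoop is level over the machine: its lip is over the drum mouth and all eight stones are aboard, with the pins clear on both sides. I'll slacken the grip in small steps.

```bash
cat > look.py <<'E'
from h import *
import sys
p=snapshot('scene')
cv2.imwrite('pics/'+sys.argv[1]+'.png',cv2.resize(p['frame'][150:310,230:430,::-1],None,fx=3,fy=3))
s=get_state();print(s['opening'],s['moment'])
E
python3 -m creep '[{"hand":0.0,"slide":[0.0025,0,0],"turn":0},{"hand":0.0,"slide":[0,0,0],"turn":0}]' 30; python3 look.py p1; python3 -m creep '[{"hand":0.0,"slide":[0,0,0],"turn":0},{"hand":0.0,"slide":[0,0,0],"turn":0}]' 20; python3 look.py p2
python3 -c "
import cv2,numpy as np
cv2.imwrite('pics/p12.png',cv2.resize(np.hstack([cv2.imread('pics/p1.png'),cv2.imread('pics/p2.png')]),(800,320)))"
```

```text
clock: 8.7
tool_pos: [0.5478, -0.0443, 0.2154]
eef_rot: [0.831, 0.556, 0.001, -0.0]
contact_force: [-0.6, -0.0, -1.9]
opening: 0.265
0.2628519594797701 [-0.01587538 -0.26295597 -0.01380512]
clock: 9.0
tool_pos: [0.5476, -0.0461, 0.2152]
eef_rot: [0.832, 0.555, -0.0, 0.0]
contact_force: [0.2, -0.3, -2.8]
opening: 0.272
0.2702976030132908 [-0.07674414 -0.2639262   0.03087128]
```

View pics/p12.png

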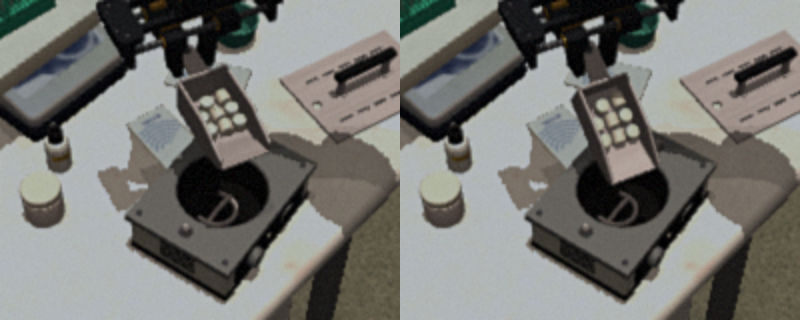

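At 30 N the scoop held level. At 20 N it has begun to tip, to about 20°, with the stones still in place. I'll ease further.

```bash
python3 -m creep '[{"hand":0.0,"slide":[0,0,0],"turn":0}]' 18; python3 look.py p3; python3 -m creep '[{"hand":0.0,"slide":[0,0,0],"turn":0}]' 18; python3 look.py p4
python3 -c "
import cv2,numpy as np
cv2.imwrite('pics/p34.png',cv2.resize(np.hstack([cv2.imread('pics/p3.png'),cv2.imread('pics/p4.png')]),(800,320)))"
```

```text
clock: 9.18
tool_pos: [0.5476, -0.0464, 0.2152]
eef_rot: [0.832, 0.555, 0.0, 0.0]
contact_force: [0.7, 0.0, -2.2]
opening: 0.267
0.2660732162229458 [-0.04176028 -0.34648892  0.02995605]
clock: 9.35
tool_pos: [0.5476, -0.0463, 0.2153]
eef_rot: [0.832, 0.555, 0.0, 0.0]
contact_force: [-0.0, -0.4, -1.0]
opening: 0.269
0.2706534905292227 [ 0.00475127 -0.18406196  0.00991179]
```

View pics/p34.png

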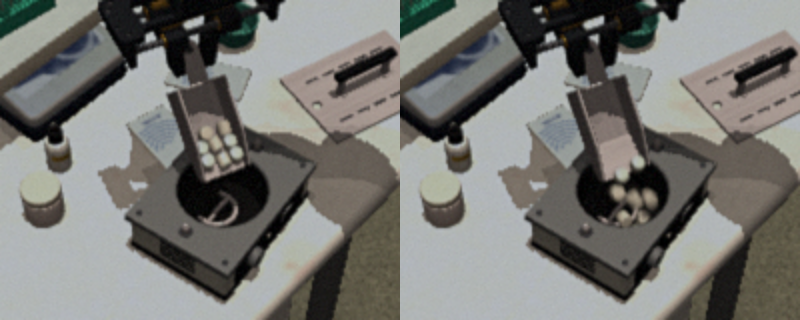

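The stones are running into the drum. I'll slacken a little more and look again.

```bash
python3 -m creep '[{"hand":0.0,"slide":[0,0,0],"turn":0},{"hand":0.0,"slide":[0,0,0],"turn":0},{"hand":0.0,"slide":[0,0,0],"turn":0}]' 12; python3 look.py p5
python3 - <<'E'
from h import *
p=snapshot('wrist');save(p,'wrist5')
E
```

```text
clock: 9.78
tool_pos: [0.5476, -0.0463, 0.2153]
eef_rot: [0.832, 0.555, 0.0, 0.0]
contact_force: [0.2, 0.2, -0.3]
opening: 0.268
0.2697984151245062 [-0.02636579 -0.16225871 -0.03252589]
```

View pics/p5.png

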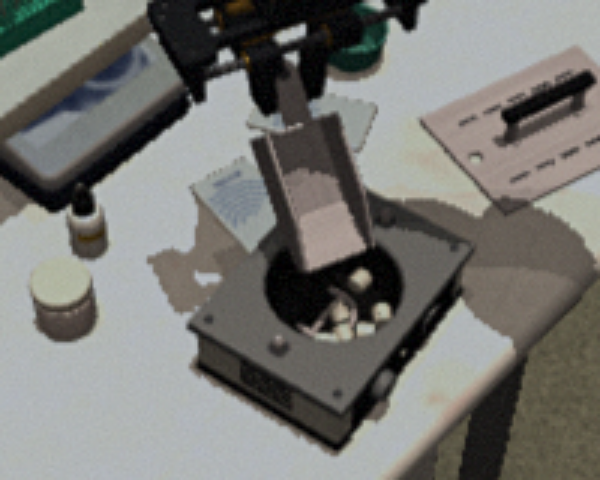

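View pics/wrist5.png

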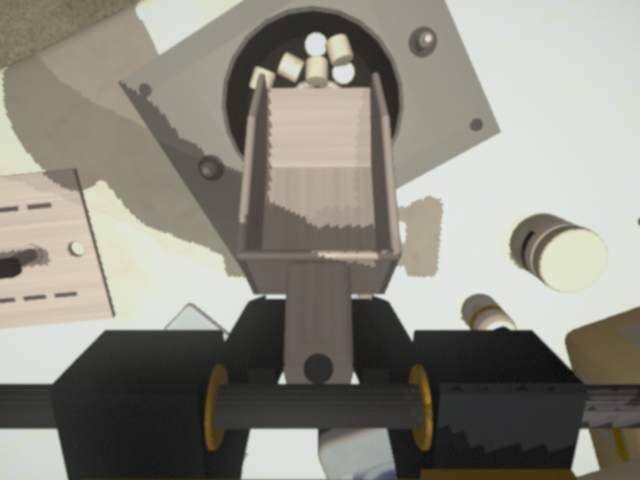

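The scoop is empty at about 45°. Six stones show in the drum and the others are hidden under the lip. I'll grip firmer, move away, and check the drum on the way.

```bash
python3 -m creep '[{"hand":0.0,"slide":[0,0,-0.01],"turn":0},{"hand":0.0,"slide":[0,0,-0.015],"turn":0},{"hand":0.0,"slide":[0.015,-0.006,0],"turn":0},{"hand":0.0,"slide":[0.035,-0.013,0],"turn":0},{"hand":0.0,"slide":[0.045,-0.017,0],"turn":0}]' 40 && python3 -m creep '[{"hand":0.0,"slide":[0.05,-0.019,0],"turn":0},{"hand":0.0,"slide":[0.05,-0.019,0],"turn":0},{"hand":0.0,"slide":[0.05,-0.019,0],"turn":0},{"hand":0.0,"slide":[0.045,-0.017,0],"turn":0},{"hand":0.0,"slide":[0.025,-0.01,0],"turn":0}]' 40; python3 plan.py 0.5565 0.3005 0.21 67.5 1
python3 - <<'E'
from h import *
p=snapshot('scene');save(p,'scene6')
a=cv2.resize(p['frame'][190:310,270:410,::-1],(560,480),interpolation=cv2.INTER_CUBIC)
cv2.imwrite('pics/drum6.png',a)
q=snapshot('top');cv2.imwrite('pics/drumtop6.png',cv2.resize(q['frame'][220:320,270:390,::-1],(600,500),interpolation=cv2.INTER_CUBIC))
cv2.imwrite('pics/scoop6.png',cv2.resize(p['frame'][230:420,150:330,::-1],(720,600),interpolation=cv2.INTER_CUBIC)[:600])
for im in (p,q):
  for i in range(1):
    for d in pinpoint('stone_0',im): print(round(d['conf'],2),np.round(d['uv']),at_z(im,d['uv'],.035).round(3))
E
```

```text
clock: 10.5
tool_pos: [0.5507, 0.0564, 0.2403]
eef_rot: [0.832, 0.554, 0.0, 0.0]
contact_force: [0.8, 0.0, -0.6]
opening: 0.265
clock: 11.12
tool_pos: [0.5557, 0.2956, 0.2406]
eef_rot: [0.83, 0.557, 0.001, -0.001]
contact_force: [0.5, -0.5, -1.6]
opening: 0.264
now [0.5557 0.2956 0.2406] yaw 67.71 turn total 0.2 dist 0.031 tilt deg 0.16 q [-0.17  0.79 -0.76  1.54  0.6   1.05  0.1 ]
0 [0.0048, -0.0011, 0.0306] 0.21
0.62 [350. 245.] [ 0.472 -0.052  0.035]
0.61 [345. 262.] [ 0.449 -0.005  0.035]
0.55 [342. 254.] [ 0.468 -0.019  0.035]
0.5 [360. 256.] [ 0.433 -0.044  0.035]
0.43 [352. 257.] [ 0.444 -0.029  0.035]
0.36 [214. 296.] [0.608 0.266 0.035]
0.19 [251. 258.] [0.623 0.138 0.035]
0.57 [338. 285.] [ 0.442 -0.047  0.035]
0.57 [326. 287.] [ 0.439 -0.019  0.035]
0.57 [318. 282.] [ 0.45  -0.002  0.035]
0.51 [330. 273.] [ 0.469 -0.028  0.035]
0.51 [323. 276.] [ 0.463 -0.014  0.035]
0.41 [339. 271.] [ 0.475 -0.048  0.035]
```

View pics/drum6.png

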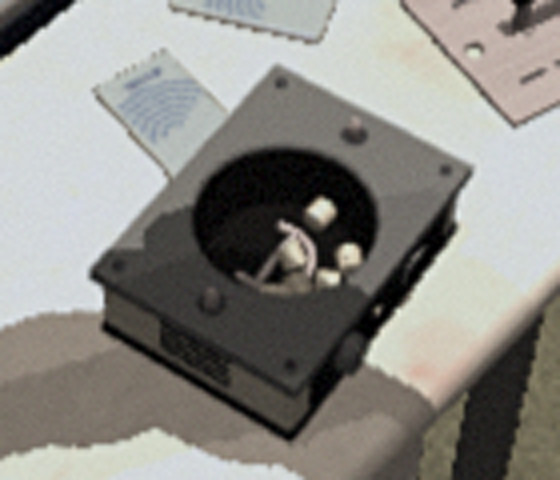

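View pics/drumtop6.png

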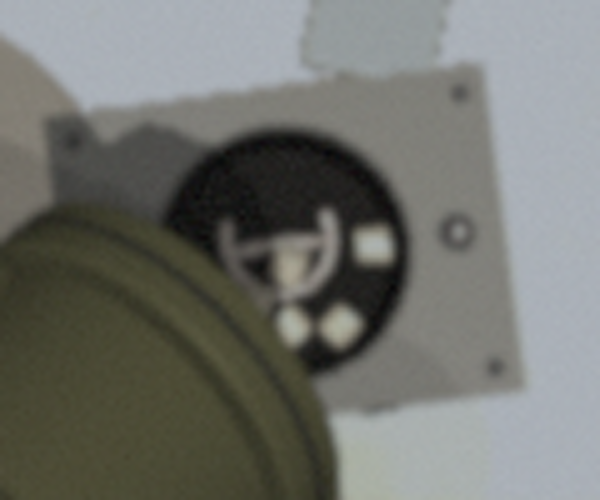

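View pics/scoop6.png

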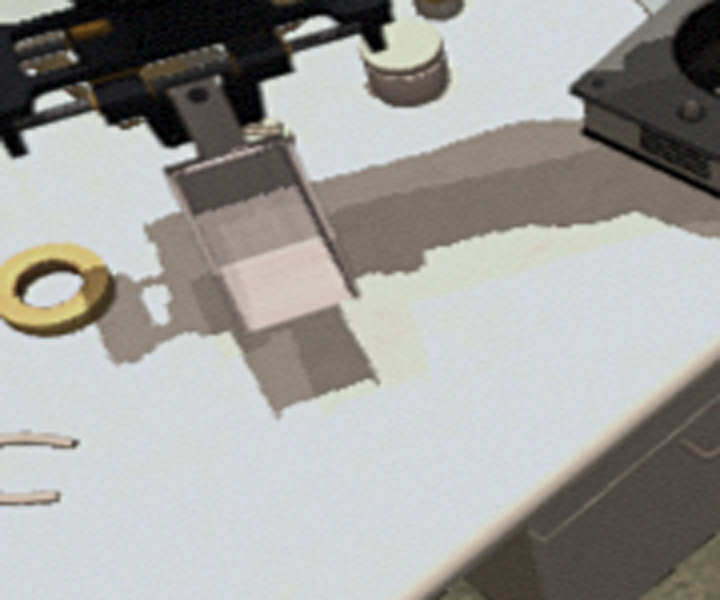

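The view from above is partly hidden by the arm, so I'll count the stones once it is clear. The scoop hangs at about 45° over its old spot. I'll lower it with a soft grip so it lays itself flat on the bench.

```bash
python3 -m creep '[{"hand":0.0,"slide":[0.0045,0,0.02],"turn":0},{"hand":0.0,"slide":[0,0,0.035],"turn":0},{"hand":0.0,"slide":[0,0,0.035],"turn":0},{"hand":0.0,"slide":[0,0,0.02],"turn":0},{"hand":0.0,"slide":[0,0,0.005],"turn":0}]' 40; python3 -m creep '[{"hand":0.0,"slide":[0,0,0.008],"turn":0},{"hand":0.0,"slide":[0,0,0.01],"turn":0},{"hand":0.0,"slide":[0,0,0.01],"turn":0},{"hand":0.0,"slide":[0,0,0.01],"turn":0},{"hand":0.0,"slide":[0,0,0.01],"turn":0}]' 10
python3 - <<'E'
from h import *
p=snapshot('scene')
cv2.imwrite('pics/scoop7.png',cv2.resize(p['frame'][230:420,150:330,::-1],(540,570),interpolation=cv2.INTER_CUBIC))
print(get_state()['contact_force'])
E
```

```text
clock: 11.95
tool_pos: [0.5588, 0.2935, 0.1235]
eef_rot: [0.832, 0.555, -0.001, 0.0]
contact_force: [0.4, 0.3, -0.6]
opening: 0.266
clock: 12.58
tool_pos: [0.5594, 0.2949, 0.0767]
eef_rot: [0.832, 0.555, 0.0, 0.0]
contact_force: [0.0, -0.2, 0.1]
opening: 0.266
[ 0.18231676 -0.00567062 -0.11145024]
```

View pics/scoop7.png

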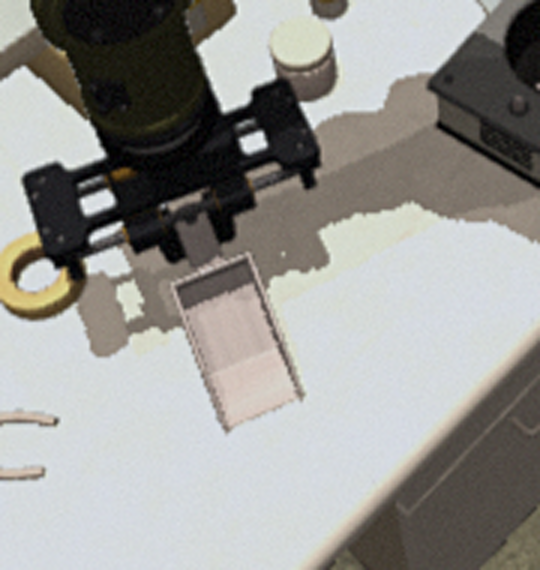

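It's working: the lip is sliding on the bench and the scoop is nearly flat. I'll finish lowering.

```bash
python3 -m creep '[{"hand":0.0,"slide":[0,0,0.012],"turn":0},{"hand":0.0,"slide":[0,0,0.012],"turn":0},{"hand":0.0,"slide":[0,0,0.012],"turn":0},{"hand":0.0,"slide":[0,0,0.007],"turn":0},{"hand":0.0,"slide":[0,0,0.0],"turn":0}]' 6;  python3 - <<'E'
from h import *
p=snapshot('scene')
cv2.imwrite('pics/scoop8.png',cv2.resize(p['frame'][230:420,150:330,::-1],(540,570),interpolation=cv2.INTER_CUBIC))
print(get_state()['contact_force'],get_state()['tool_pos'])
E
```

```text
clock: 13.25
tool_pos: [0.5587, 0.2948, 0.0336]
eef_rot: [0.832, 0.555, -0.001, -0.0]
contact_force: [-0.1, -0.6, -0.8]
opening: 0.274
[-0.40722894 -0.21099904  0.12422707] [0.55876571 0.2948924  0.03392115]
```

View pics/scoop8.png

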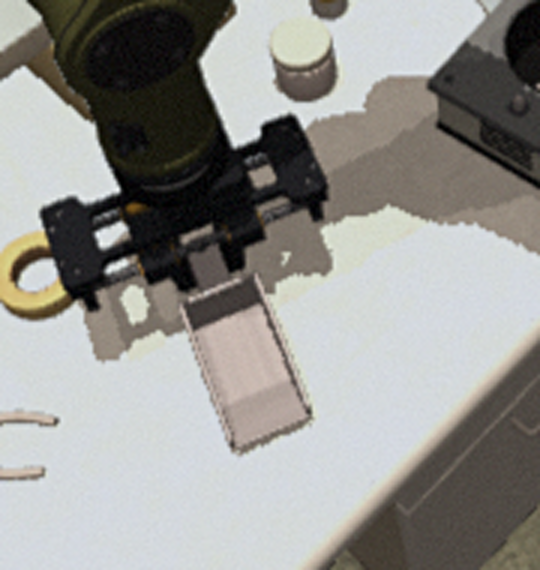

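The scoop now lies flat. I'll release it, rise, and check both the scoop and the drum.

```bash
python3 -m creep '[{"hand":0.03,"slide":[0,0,0.002],"turn":0},{"hand":0.045,"slide":[0,0,0],"turn":0},{"hand":0.06,"slide":[0,0,0],"turn":0},{"hand":0.06,"slide":[0,0,-0.01],"turn":0},{"hand":0.06,"slide":[0,0,-0.03],"turn":0}]' 10; python3 -m creep '[{"hand":0.06,"slide":[0,0,-0.05],"turn":0},{"hand":0.06,"slide":[0,0,-0.05],"turn":0},{"hand":0.06,"slide":[0,0,-0.04],"turn":0},{"hand":0.06,"slide":[0,0,-0.02],"turn":0}]'; python3 plan.py 0.4806 -0.3236 0.23 -16.9 18
python3 - <<'E'
from geo import *
p=snapshot('scene');save(p,'scene9')
X=cloud(p);m=sel(X,(.49,.33),.13,.012,.06);P=X[m][:,:2].astype(np.float32);print(cv2.minAreaRect(P),len(P))
cv2.imwrite('pics/scoop9.png',cv2.resize(p['frame'][230:420,150:330,::-1],(540,570),interpolation=cv2.INTER_CUBIC))
r=cv2.minAreaRect(P)
# floor heights along the scoop
c=np.array(r[0]);ax=np.array([.924,-.383])
for s in (-.07,-.05,-.03,-.01,.01,.02,.05,.07):
    q=c+ax*s;k=(np.hypot(X[...,0]-q[0],X[...,1]-q[1])<.006);print(s,np.nanmedian(X[k][:,2]).round(4))
E
```

```text
clock: 13.92
tool_pos: [0.5584, 0.2941, 0.0719]
eef_rot: [0.832, 0.555, -0.001, 0.0]
contact_force: [1.0, 0.1, 0.9]
opening: 0.681
clock: 14.42
tool_pos: [0.5597, 0.2956, 0.2352]
eef_rot: [0.832, 0.555, 0.002, -0.0]
contact_force: [0.4, 1.3, 0.3]
opening: 0.682
now [0.5597 0.2956 0.2352] yaw 67.46 turn total 84.4 dist 0.624 tilt deg 0.22 q [-0.17  0.8  -0.75  1.54  0.6   1.04  0.1 ]
0 [-0.0335, 0.0091, 0.0003] 4.69
1 [-0.0326, 0.0118, 0.0003] 4.69
2 [-0.0315, 0.0145, 0.0003] 4.69
3 [-0.0302, 0.017, 0.0003] 4.69
4 [-0.0287, 0.0194, 0.0003] 4.69
5 [-0.0271, 0.0217, 0.0003] 4.69
6 [-0.0252, 0.0238, 0.0003] 4.69
7 [-0.0232, 0.0258, 0.0003] 4.69
8 [-0.021, 0.0276, 0.0003] 4.69
9 [-0.0187, 0.0292, 0.0003] 4.69
10 [-0.0162, 0.0307, 0.0003] 4.69
11 [-0.0137, 0.0319, 0.0003] 4.69
12 [-0.011, 0.0329, 0.0003] 4.69
13 [-0.0083, 0.0337, 0.0003] 4.69
14 [-0.0055, 0.0342, 0.0003] 4.69
15 [-0.0027, 0.0346, 0.0003] 4.69
16 [0.0001, 0.0347, 0.0003] 4.69
17 [0.003, 0.0346, 0.0003] 4.69
((0.5062543749809265, 0.3167688846588135), (0.06069526448845863, 0.15840652585029602), 67.71603393554688) 768
-0.07 0.0119
-0.05 0.0049
-0.03 0.0014
-0.01 0.0013
0.01 0.5596
0.02 0.4537
0.05 0.5922
0.07 0.5917
```

View pics/scoop9.png

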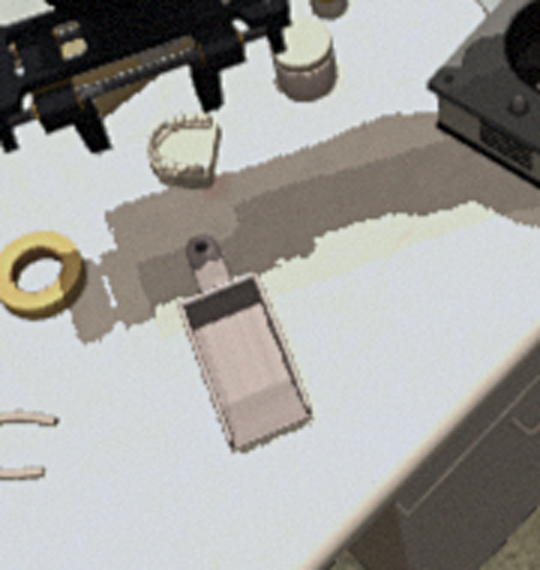

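The scoop is upright and empty on the bench: its footprint is 158 × 61 mm and its floor is at about 0. The plaster model and jar look untouched. Next is the cover.

```bash
python3 -m creep '[{"hand":0.06,"slide":[-0.0335,0.009,0],"turn":4.7},{"hand":0.06,"slide":[-0.0325,0.012,0],"turn":4.7},{"hand":0.06,"slide":[-0.0315,0.0145,0],"turn":4.7},{"hand":0.06,"slide":[-0.03,0.017,0],"turn":4.7},{"hand":0.06,"slide":[-0.0285,0.0195,0],"turn":4.7}]' && python3 -m creep '[{"hand":0.06,"slide":[-0.027,0.0215,0],"turn":4.7},{"hand":0.06,"slide":[-0.025,0.024,0],"turn":4.7},{"hand":0.06,"slide":[-0.023,0.026,0],"turn":4.7},{"hand":0.06,"slide":[-0.021,0.0275,0],"turn":4.7},{"hand":0.06,"slide":[-0.0185,0.029,0],"turn":4.7}]' && python3 -m creep '[{"hand":0.06,"slide":[-0.016,0.0305,0],"turn":4.7},{"hand":0.06,"slide":[-0.0135,0.032,0],"turn":4.7},{"hand":0.06,"slide":[-0.011,0.033,0],"turn":4.7},{"hand":0.06,"slide":[-0.0085,0.0335,0],"turn":4.7},{"hand":0.06,"slide":[-0.0055,0.034,0],"turn":4.7}]' && python3 -m creep '[{"hand":0.06,"slide":[-0.0025,0.0345,0],"turn":4.7},{"hand":0.06,"slide":[0,0.0345,0],"turn":4.6},{"hand":0.06,"slide":[0.003,0.0345,0],"turn":4.6},{"hand":0.06,"slide":[0,0,0],"turn":0}]'; python3 plan.py 0.4806 -0.3236 0.14 -16.9 1
python3 - <<'E'
from geo import *
p=snapshot('scene');save(p,'scene10')
cv2.imwrite('pics/drum10.png',cv2.resize(p['frame'][190:310,270:410,::-1],(700,600),interpolation=cv2.INTER_CUBIC))
q=snapshot('top');cv2.imwrite('pics/drumtop10.png',cv2.resize(q['frame'][225:315,275:380,::-1],(700,600),interpolation=cv2.INTER_CUBIC))
w=snapshot('wrist');save(w,'wrist10')
X=cloud(q);m=sel(X,(.4745,-.0195),.05,-.02,.2);print('top drum max z',np.nanmax(X[m][:,2]),np.percentile(X[m][:,2],[50,90,99]))
D=X[sel(X,(.4745,-.0195),.16,.066,.077)][:,:2].astype(np.float32);print(cv2.minAreaRect(D))
for t,z in (('drum_mouth',.072),('pin_left',.086),('pin_right',.086)):
  for n,i in (('scene',p),('top',q)):
    for d in pinpoint(t,i)[:1]: print(n,t,round(d['conf'],2),at_z(i,d['uv'],z).round(4))
E
```

```text
clock: 15.1
tool_pos: [0.5368, 0.1215, 0.2309]
eef_rot: [0.928, 0.373, -0.001, 0.0]
contact_force: [-0.2, 0.8, -0.2]
opening: 0.678
clock: 15.72
tool_pos: [0.5148, -0.0497, 0.231]
eef_rot: [0.984, 0.176, -0.001, -0.0]
contact_force: [-0.1, -0.2, 0.1]
opening: 0.679
clock: 16.35
tool_pos: [0.4924, -0.2209, 0.231]
eef_rot: [1.0, -0.028, -0.001, -0.0]
contact_force: [0.5, -1.1, 0.1]
opening: 0.679
clock: 16.85
tool_pos: [0.478, -0.326, 0.2306]
eef_rot: [0.989, -0.15, -0.001, 0.001]
contact_force: [-0.3, 0.6, 0.6]
opening: 0.68
now [ 0.478  -0.326   0.2306] yaw -17.27 turn total -0.4 dist 0.091 tilt deg 0.18 q [ 0.76  0.67 -0.42  1.72  0.35  0.83 -0.12]
0 [0.0018, -0.003, 0.0906] -0.37
top drum max z 0.05533533506792754 [0.02262759 0.03719779 0.05001139]
((0.4753059148788452, -0.0192234069108963), (0.14422985911369324, 0.19405725598335266), 6.9174675941467285)
scene drum_mouth 0.95 [ 0.4718 -0.0195  0.072 ]
top drum_mouth 0.97 [ 0.4723 -0.0169  0.072 ]
scene pin_left 0.93 [0.4623 0.0603 0.086 ]
top pin_left 0.76 [0.4613 0.0587 0.086 ]
scene pin_right 0.89 [ 0.4756 -0.0912  0.086 ]
top pin_right 0.73 [ 0.4369 -0.0201  0.086 ]
```

View pics/drum10.png

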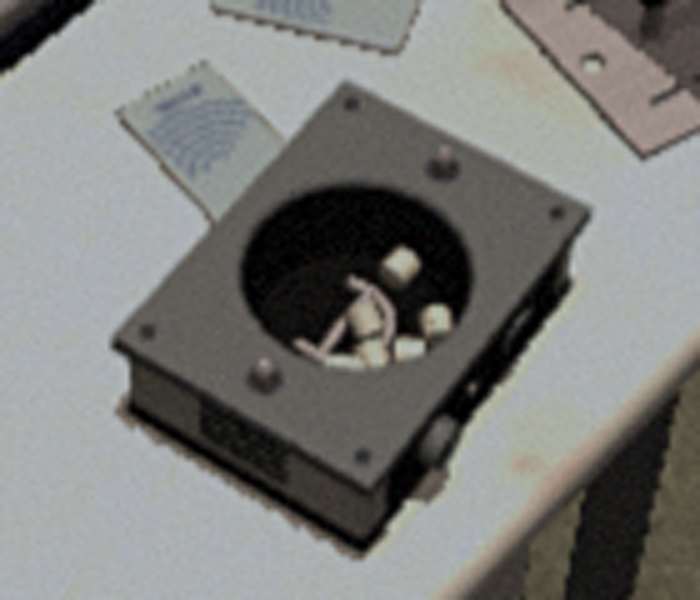

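View pics/drumtop10.png

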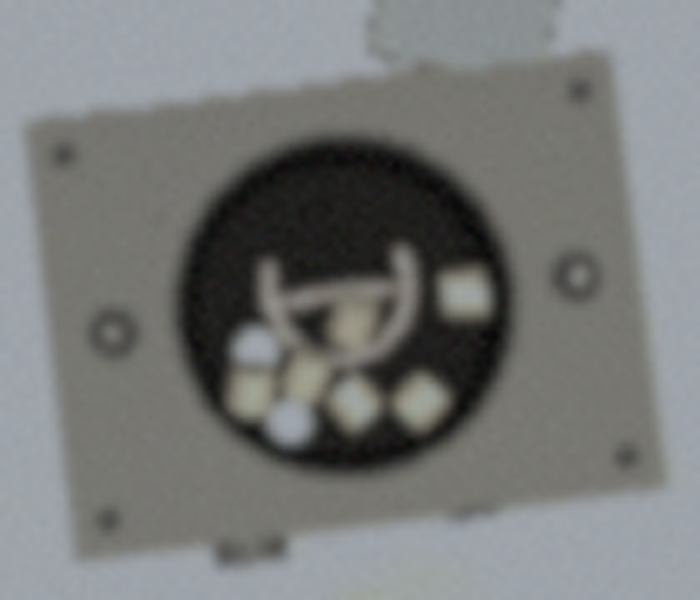

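View pics/wrist10.png

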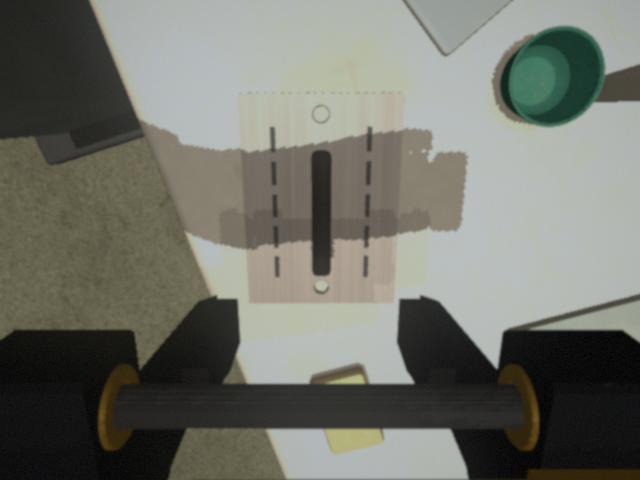

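From above I count all eight stones in the drum, at crop pixels (465,293), (350,325), (255,345), (250,390), (305,375), (290,425), (355,400) and (420,400). The highest point is 0.055 m, below the limit. The wrist view shows the handle centred at column 321 and parallel to the fingers. I'll descend and grip it.

```bash
python3 -m creep '[{"hand":0.06,"slide":[0.001,-0.003,0.03],"turn":-0.4},{"hand":0.06,"slide":[0,0,0.05],"turn":0},{"hand":0.06,"slide":[0,0,0.055],"turn":0},{"hand":0.06,"slide":[0,0,0.045],"turn":0},{"hand":0.06,"slide":[0,0,0.02],"turn":0}]' 10; python3 -m creep '[{"hand":0.04,"slide":[0,0,0],"turn":0},{"hand":0.02,"slide":[0,0,0],"turn":0},{"hand":0.0,"slide":[0,0,0],"turn":0},{"hand":0.0,"slide":[0,0,0],"turn":0}]' 10; python3 -m creep '[{"hand":0.0,"slide":[0,0,0],"turn":0},{"hand":0.0,"slide":[0,0,0],"turn":0}]' 50;python3 plan.py 0.4806 -0.3236 0.03 -16.9 1
python3 - <<'E'
from geo import *
w=snapshot('wrist');save(w,'wrist11')
E
```

```text
clock: 17.92
tool_pos: [0.4808, -0.3191, 0.0297]
eef_rot: [0.99, -0.143, -0.002, -0.001]
contact_force: [0.3, -1.1, 0.1]
opening: 0.675
clock: 18.42
tool_pos: [0.4824, -0.3205, 0.0332]
eef_rot: [0.99, -0.144, 0.001, 0.0]
contact_force: [-0.2, -0.1, -0.0]
opening: 0.252
clock: 18.68
tool_pos: [0.4822, -0.3204, 0.0328]
eef_rot: [0.99, -0.144, 0.0, 0.0]
contact_force: [-0.4, 0.9, 5.5]
opening: 0.161
now [ 0.4822 -0.3204  0.0328] yaw -16.56 turn total 0.3 dist 0.005 tilt deg 0.05 q [ 0.65  0.96 -0.25  1.83  0.53  0.42 -0.27]
0 [-0.0006, 0.0035, 0.0028] 0.34
```

View pics/wrist11.png

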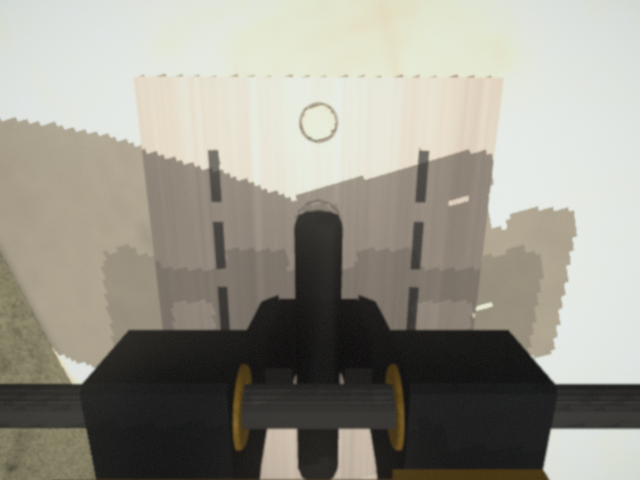

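The handle is held at 14 mm opening, about 3.5 mm off centre along the bar, and the far hole shows at (319,122). I'll lift and refine the pin positions.

```bash
python3 -m creep '[{"hand":0.0,"slide":[0,0,-0.005],"turn":0},{"hand":0.0,"slide":[0,0,-0.01],"turn":0},{"hand":0.0,"slide":[0,0,-0.025],"turn":0},{"hand":0.0,"slide":[0,0,-0.04],"turn":0},{"hand":0.0,"slide":[0,0,-0.03],"turn":0}]' 60; python3 -m creep '[{"hand":0.0,"slide":[0,0,-0.01],"turn":0},{"hand":0.0,"slide":[0,0,0],"turn":0}]' 60
python3 plan.py 0.4742 -0.016 0.152 7.1 10
python3 - <<'E'
from geo import *
q=snapshot('top');w=snapshot('wrist');save(w,'wrist12')
for uv in ((292.1,274.8),(361.7,266.4)): print(at_z(q,uv,.086).round(4))
s=cv2.resize(q['frame'][225:315,275:380],None,fx=8,fy=8,interpolation=cv2.INTER_CUBIC)
g=cv2.GaussianBlur(cv2.cvtColor(s,cv2.COLOR_RGB2GRAY),(9,9),2)
c=cv2.HoughCircles(g,cv2.HOUGH_GRADIENT,1.5,100,param1=80,param2=40,minRadius=160,maxRadius=220)
if c is not None:
  for x,y,r in c[0][:3]: uv=(x+.5)/8+275-.5,(y+.5)/8+225-.5;print('drum',uv,at_z(q,uv,.072).round(4),r/8)
E
```

```text
clock: 19.35
tool_pos: [0.4819, -0.3201, 0.1439]
eef_rot: [0.99, -0.144, 0.0, 0.0]
contact_force: [0.0, -0.0, -3.3]
opening: 0.164
clock: 19.6
tool_pos: [0.4817, -0.3202, 0.1523]
eef_rot: [0.99, -0.144, 0.0, 0.0]
contact_force: [0.3, 0.8, -3.3]
opening: 0.159
now [ 0.4817 -0.3202  0.1523] yaw -16.56 turn total -23.7 dist 0.304 tilt deg 0.02 q [ 0.72  0.77 -0.37  1.79  0.43  0.66 -0.19]
0 [-0.0094, -0.0289, 0.0] -2.37
1 [-0.0082, -0.0293, 0.0] -2.37
2 [-0.007, -0.0296, 0.0] -2.37
3 [-0.0057, -0.0299, 0.0] -2.37
4 [-0.0045, -0.0301, 0.0] -2.37
5 [-0.0033, -0.0303, 0.0] -2.37
6 [-0.002, -0.0304, 0.0] -2.37
7 [-0.0008, -0.0304, 0.0] -2.37
8 [0.0005, -0.0304, 0.0] -2.37
9 [0.0018, -0.0304, 0.0] -2.37
[0.4645 0.0542 0.086 ]
[ 0.4822 -0.0957  0.086 ]
```

View pics/wrist12.png

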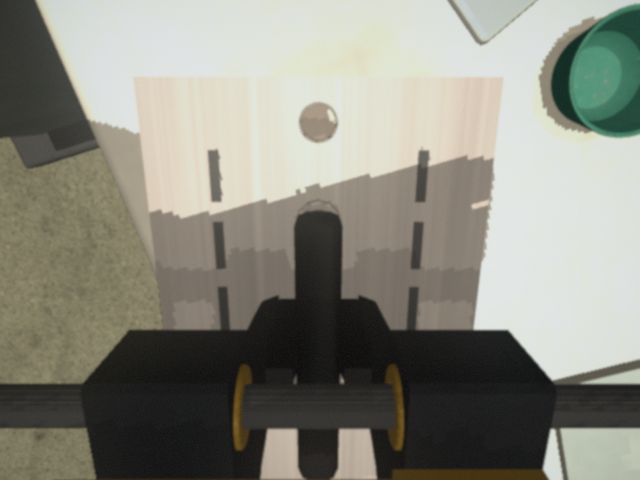

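```bash
python3 -m creep '[{"hand":0.0,"slide":[-0.005,-0.0145,0],"turn":-1.2},{"hand":0.0,"slide":[-0.009,-0.029,0],"turn":-2.4},{"hand":0.0,"slide":[-0.008,-0.029,0],"turn":-2.4},{"hand":0.0,"slide":[-0.0065,-0.0295,0],"turn":-2.4},{"hand":0.0,"slide":[-0.0055,-0.03,0],"turn":-2.4}]' 60 && python3 -m creep '[{"hand":0.0,"slide":[-0.0045,-0.030,0],"turn":-2.4},{"hand":0.0,"slide":[-0.003,-0.0305,0],"turn":-2.4},{"hand":0.0,"slide":[-0.0015,-0.0305,0],"turn":-2.4},{"hand":0.0,"slide":[-0.0005,-0.0305,0],"turn":-2.4},{"hand":0.0,"slide":[0.0005,-0.030,0],"turn":-2.4}]' 60 && python3 -m creep '[{"hand":0.0,"slide":[0.001,-0.015,0],"turn":-1.0},{"hand":0.0,"slide":[0,0,0],"turn":0},{"hand":0.0,"slide":[0,0,0],"turn":0}]' 60
python3 plan.py 0.4741 -0.0163 0.152 7.0 1
python3 - <<'E'
from geo import *
w=snapshot('wrist');save(w,'wrist13')
p=snapshot('scene');cv2.imwrite('pics/drum13.png',cv2.resize(p['frame'][190:310,270:410,::-1],(560,480),interpolation=cv2.INTER_CUBIC))
E
```

```text
clock: 20.32
tool_pos: [0.4761, -0.1812, 0.1516]
eef_rot: [0.999, -0.048, -0.001, -0.001]
contact_force: [0.5, 0.1, -2.4]
opening: 0.159
clock: 20.95
tool_pos: [0.4693, -0.0296, 0.1517]
eef_rot: [0.998, 0.056, -0.001, -0.0]
contact_force: [0.6, 0.5, -3.7]
opening: 0.157
clock: 21.32
tool_pos: [0.4694, -0.0182, 0.152]
eef_rot: [0.998, 0.062, -0.0, 0.001]
contact_force: [0.6, -0.2, -3.2]
opening: 0.159
now [ 0.4694 -0.0182  0.152 ] yaw 7.14 turn total 0.1 dist 0.005 tilt deg 0.08 q [ 0.17  0.67 -0.36  2.11  0.53  0.45 -0.49]
0 [0.0049, -0.0013, 0.0] 0.14
```

View pics/wrist13.png

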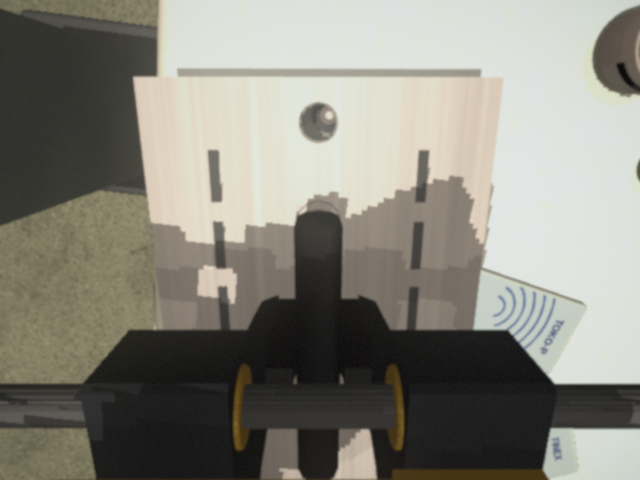

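View pics/drum13.png

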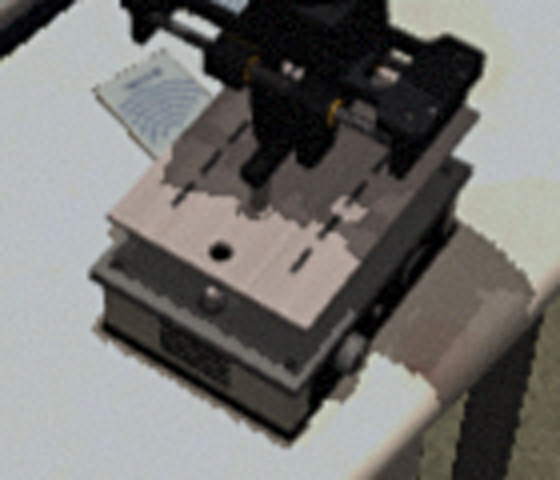

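The left pin shows through the far hole at about (326,117), against a hole centre of (319,122). I'll correct and then measure the offset with parallax removed.

```bash
python3 -m creep '[{"hand":0.0,"slide":[0.0045,-0.0015,0],"turn":0},{"hand":0.0,"slide":[0,0,0.01],"turn":0},{"hand":0.0,"slide":[0,0,0.007],"turn":0},{"hand":0.0,"slide":[0,0,0],"turn":0}]' 60
python3 plan.py 0.4741 -0.0163 0.135 7.0 1
cat > hole.py <<'E'
from geo import *
import sys
w=snapshot('wrist');s=get_state()
n=sys.argv[1];pz=s['tool_pos'][2]-.0278
c=w['frame'][85:160,280:360];cv2.imwrite('pics/'+n+'.png',cv2.resize(c[:,:,::-1],None,fx=8,fy=8,interpolation=cv2.INTER_CUBIC))
Rm=R.from_quat(s['eef_rot']).as_matrix()
# where the pin centre (tip .086, base .072) must appear for a centred hole: project hole axis
h=at_z(w,(319,122),pz);print('hole world',h.round(4),'TCP->hole tool',(Rm.T@(h-s['tool_pos'])).round(4))
for z in (pz-.005,.086,.0815,.072): u=proj(w,[h[0],h[1],z]);print(z,'axis px',u.round(1),'crop',((u-[280,85]+.5)*8).round(0))
print('px/mm at tip',np.linalg.norm(proj(w,[h[0]+.001,h[1],.086])-proj(w,[h[0],h[1],.086])))
for t in ('pin_left','pin_right'):
    for d in pinpoint(t,w)[:2]: print(t,round(d['conf'],2),np.round(d['uv'],1),at_z(w,d['uv'],.086).round(4))
E
python3 hole.py hole14
```

```text
clock: 21.92
tool_pos: [0.4732, -0.0149, 0.1344]
eef_rot: [0.998, 0.063, -0.001, 0.0]
contact_force: [0.5, -0.1, -4.0]
opening: 0.162
now [ 0.4732 -0.0149  0.1344] yaw 7.27 turn total 0.3 dist 0.002 tilt deg 0.12 q [ 0.14  0.71 -0.33  2.11  0.56  0.41 -0.51]
0 [0.0007, 0.0015, -0.0006] 0.27
hole world [0.4644 0.0559 0.1069] TCP->hole tool [-0.     -0.0713  0.0278]
0.10193516659698093 axis px [319.  121.7] crop [316. 297.]
0.086 axis px [319.  120.8] crop [316. 290.]
0.0815 axis px [319.  120.6] crop [316. 288.]
0.072 axis px [319.  120.1] crop [316. 285.]
px/mm at tip 2.399126018103813
pin_left 0.77 [319.9 119.4] [0.4647 0.0565 0.086 ]
```

View pics/hole14.png

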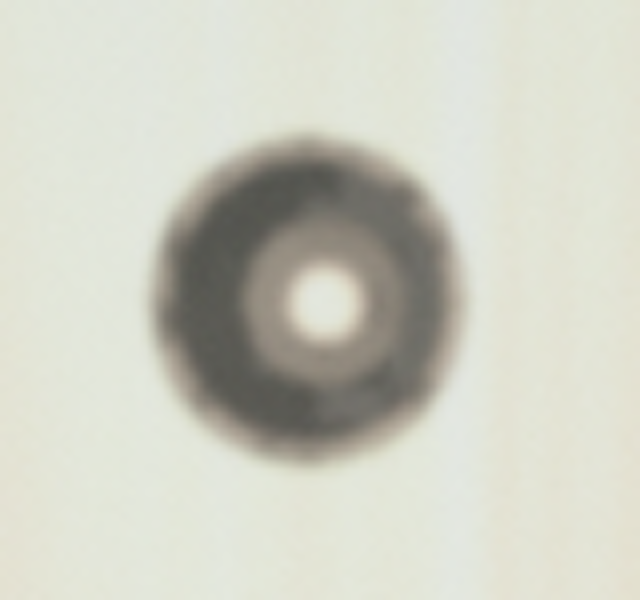

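The hole centre is at crop (309,300) and the pin tip at (325,300), so the pin sits about 0.8 mm towards +x, well within the play. I'll make a small correction and then descend slowly.

```bash
python3 -m creep '[{"hand":0.0,"slide":[0.0005,0.0005,0],"turn":0.3},{"hand":0.0,"slide":[0,0,0.005],"turn":0},{"hand":0.0,"slide":[0,0,0.005],"turn":0},{"hand":0.0,"slide":[0,0,0.004],"turn":0},{"hand":0.0,"slide":[0,0,0],"turn":0}]' 60
python3 hole.py hole15;python3 plan.py 0.4741 -0.0163 0.105 6.9 1
python3 - <<'E'
from geo import *
p=snapshot('scene');cv2.imwrite('pics/drum15.png',cv2.resize(p['frame'][190:310,270:410,::-1],(560,480),interpolation=cv2.INTER_CUBIC))
E
```

```text
clock: 22.7
tool_pos: [0.4742, -0.0152, 0.1208]
eef_rot: [0.998, 0.061, -0.0, 0.0]
contact_force: [0.0, -1.1, -2.8]
opening: 0.164
hole world [0.4658 0.0557 0.0932] TCP->hole tool [ 0.0001 -0.0714  0.0278]
0.08822239190715503 axis px [319.  121.7] crop [316. 297.]
0.086 axis px [319.  121.5] crop [316. 296.]
0.0815 axis px [319.  121.3] crop [316. 294.]
0.072 axis px [319.  120.8] crop [316. 290.]
px/mm at tip 2.5867872078521654
pin_left 0.57 [318.3 119.3] [0.4654 0.0565 0.086 ]
now [ 0.4745 -0.0152  0.1212] yaw 6.96 turn total 0.1 dist 0.016 tilt deg 0.01 q [ 0.12  0.73 -0.3   2.12  0.58  0.37 -0.53]
0 [-0.0006, 0.001, 0.0162] 0.06
```

View pics/hole15.png

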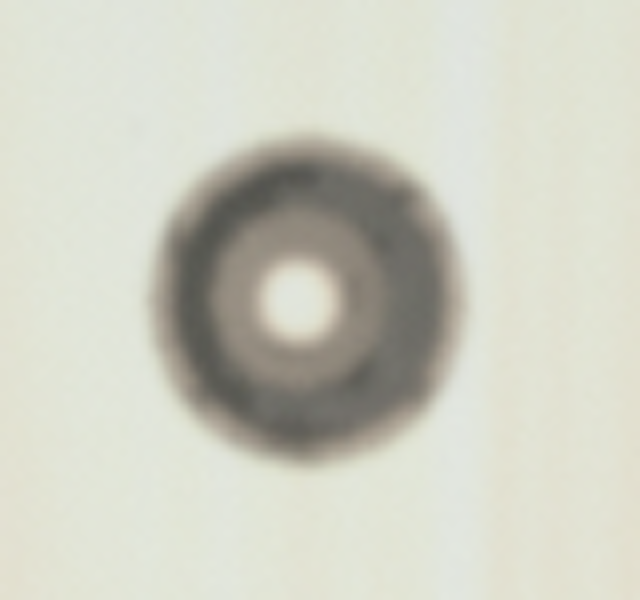

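View pics/drum15.png

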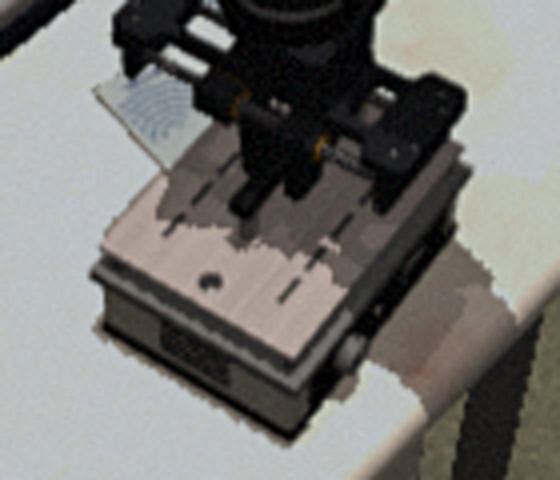

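The pin is now within 0.5 mm of the hole centre. I'll lower gently and watch the force.

```bash
python3 -m creep '[{"hand":0.0,"slide":[-0.0003,0,0.003],"turn":0},{"hand":0.0,"slide":[0,0,0.003],"turn":0},{"hand":0.0,"slide":[0,0,0.002],"turn":0},{"hand":0.0,"slide":[0,0,0],"turn":0}]' 60; python3 hole.py hole16 | tail -1;python3 -m creep '[{"hand":0.0,"slide":[0,0,0.002],"turn":0},{"hand":0.0,"slide":[0,0,0.002],"turn":0},{"hand":0.0,"slide":[0,0,0.002],"turn":0},{"hand":0.0,"slide":[0,0,0.001],"turn":0},{"hand":0.0,"slide":[0,0,0],"turn":0}]' 60; python3 hole.py hole17 |tail -1;python3 plan.py 0.4741 -0.0163 0.105 6.9 1
python3 -c "
import cv2,numpy as np
cv2.imwrite('pics/h1617.png',cv2.resize(np.hstack([cv2.imread('pics/hole16.png'),cv2.imread('pics/hole17.png')]),(800,375)))"
```

```text
clock: 23.4
tool_pos: [0.4741, -0.0153, 0.113]
eef_rot: [0.998, 0.061, -0.0, 0.0]
contact_force: [-0.2, -0.2, -3.2]
opening: 0.164
pin_left 0.88 [318.5 120.8] [0.4654 0.056  0.086 ]
clock: 24.18
tool_pos: [0.4741, -0.0153, 0.1061]
eef_rot: [0.998, 0.061, -0.0, 0.0]
contact_force: [0.1, 0.4, -3.2]
opening: 0.157
pin_left 0.57 [317.2 122.3] [0.4651 0.0556 0.086 ]
now [ 0.4742 -0.0152  0.1062] yaw 6.95 turn total 0.1 dist 0.002 tilt deg 0.01 q [ 0.1   0.76 -0.27  2.13  0.6   0.33 -0.55]
0 [-0.0002, 0.001, 0.0012] 0.05
```

View pics/h1617.png

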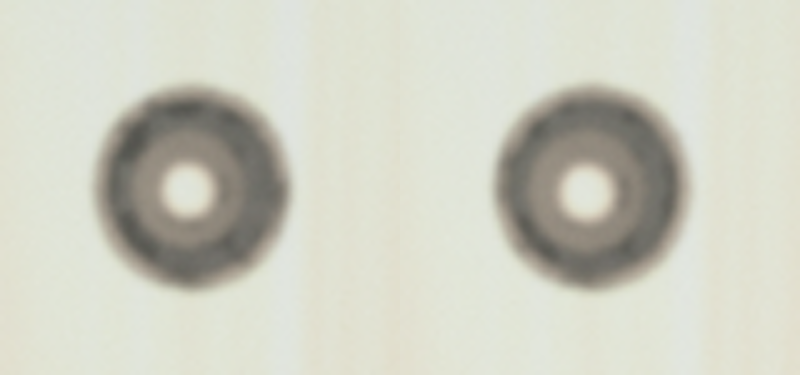

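```bash
python3 -m creep '[{"hand":0.0,"slide":[0,0,0.001],"turn":0},{"hand":0.0,"slide":[0,0,0],"turn":0}]' 60; python3 -m creep '[{"hand":0.0,"slide":[0,0,0.001],"turn":0},{"hand":0.0,"slide":[0,0,0],"turn":0}]' 60; python3 -m creep '[{"hand":0.0,"slide":[0,0,0.001],"turn":0},{"hand":0.0,"slide":[0,0,0],"turn":0}]' 60
```

```text
clock: 24.58
tool_pos: [0.4741, -0.0153, 0.1052]
eef_rot: [0.998, 0.061, -0.0, 0.0]
contact_force: [0.1, -1.1, -2.6]
opening: 0.162
clock: 24.82
tool_pos: [0.4742, -0.0153, 0.1048]
eef_rot: [0.998, 0.061, 0.0, 0.0]
contact_force: [-2.2, -0.5, 5.3]
opening: 0.162
clock: 25.08
tool_pos: [0.4742, -0.0153, 0.1047]
eef_rot: [0.998, 0.061, 0.001, 0.0]
contact_force: [-3.5, 0.2, 16.6]
opening: 0.164
```

The cover touched down at 0.1048 m, exactly the expected seating height. I'll ease off, open, and rise straight up.

```bash
python3 -m creep '[{"hand":0.0,"slide":[0,0,-0.0015],"turn":0},{"hand":0.0,"slide":[0,0,0],"turn":0}]' 10; python3 -m creep '[{"hand":0.03,"slide":[0,0,0],"turn":0},{"hand":0.05,"slide":[0,0,0],"turn":0},{"hand":0.06,"slide":[0,0,0],"turn":0},{"hand":0.06,"slide":[0,0,-0.01],"turn":0},{"hand":0.06,"slide":[0,0,-0.03],"turn":0}]'; python3 -m creep '[{"hand":0.06,"slide":[0,0,-0.05],"turn":0},{"hand":0.06,"slide":[0,0.03,-0.05],"turn":0},{"hand":0.06,"slide":[0,0.05,-0.02],"turn":0},{"hand":0.06,"slide":[0,0.05,0],"turn":0},{"hand":0.06,"slide":[0,0.05,0],"turn":0}]'; python3 -m creep '[{"hand":0.06,"slide":[0,0.06,0],"turn":0},{"hand":0.06,"slide":[0,0.05,0],"turn":0},{"hand":0.06,"slide":[0,0,0],"turn":0}]'
python3 - <<'E'
from geo import *
p=snapshot('scene');save(p,'scene20');cv2.imwrite('pics/drum20.png',cv2.resize(p['frame'][190:310,270:410,::-1],(700,600),interpolation=cv2.INTER_CUBIC))
q=snapshot('top');save(q,'top20');cv2.imwrite('pics/drumtop20.png',cv2.resize(q['frame'][225:315,275:380,::-1],(700,600),interpolation=cv2.INTER_CUBIC))
for n,i in (('scene',p),('top',q)):
    X=cloud(i)
    m=sel(X,(.474,-.02),.13,.0745,.083);P=X[m];print(n,cv2.minAreaRect(P[:,:2].astype(np.float32)),len(P))
    A=np.c_[P[:,:2]-[.474,-.02],np.ones(len(P))];print('plane',np.linalg.lstsq(A,P[:,2],rcond=None)[0].round(4))
    h=X[sel(X,(.474,-.02),.08,.105,.13)][:,:2].astype(np.float32);print('handle',cv2.minAreaRect(h) if len(h)>5 else None)
    for c,r,z0,z1 in [((.643,.12),.05,.01,.08),((.67,.235),.05,.008,.05),((.5,.32),.13,.012,.07)]:
        P=X[sel(X,c,r,z0,z1)][:,:2].astype(np.float32);print(cv2.minAreaRect(P))
E
```

```text
clock: 25.32
tool_pos: [0.4743, -0.0152, 0.1047]
eef_rot: [0.998, 0.061, 0.0, -0.0]
contact_force: [-0.6, -0.1, 2.7]
opening: 0.171
clock: 25.95
tool_pos: [0.4734, -0.0152, 0.1448]
eef_rot: [0.998, 0.061, -0.001, 0.0]
contact_force: [0.5, 0.3, -0.5]
opening: 0.677
clock: 26.58
tool_pos: [0.4959, -0.1956, 0.266]
eef_rot: [0.998, 0.061, 0.001, 0.0]
contact_force: [-0.1, 0.4, -0.4]
opening: 0.68
clock: 26.95
tool_pos: [0.5079, -0.3085, 0.2646]
eef_rot: [0.998, 0.056, -0.0, 0.001]
contact_force: [0.1, 0.4, -0.7]
opening: 0.677
scene ((0.47197672724723816, -0.017266318202018738), (0.14302438497543335, 0.19195543229579926), 7.3547282218933105) 2928
plane [-0.0011 -0.0007  0.077 ]
handle ((0.4729088246822357, -0.017235994338989258), (0.015055867843329906, 0.09845933318138123), 7.230105400085449)
((0.6460566520690918, 0.11755292117595673), (0.049946147948503494, 0.051732055842876434), 3.125978708267212)
((0.6633944511413574, 0.2365073263645172), (0.05237004905939102, 0.06030932813882828), 42.98971939086914)
((0.5062962174415588, 0.3167572319507599), (0.06072991341352463, 0.16014835238456726), 67.73902130126953)
top ((0.47525498270988464, -0.019127868115901947), (0.14370597898960114, 0.19306153059005737), 7.0090532302856445) 4022
plane [-0.0011 -0.      0.0777]
handle ((0.475799560546875, -0.019173987209796906), (0.015136757865548134, 0.09984051436185837), 7.144969940185547)
((0.6457498669624329, 0.12668152153491974), (0.04998589679598808, 0.07173521816730499), 14.413352012634277)
((0.666270911693573, 0.23527826368808746), (0.0525432787835598, 0.05975823104381561), 40.45435333251953)
((0.4837395250797272, 0.33103638887405396), (0.10523378103971481, 0.19560018181800842), 39.32655715942383)
```

View pics/drum20.png

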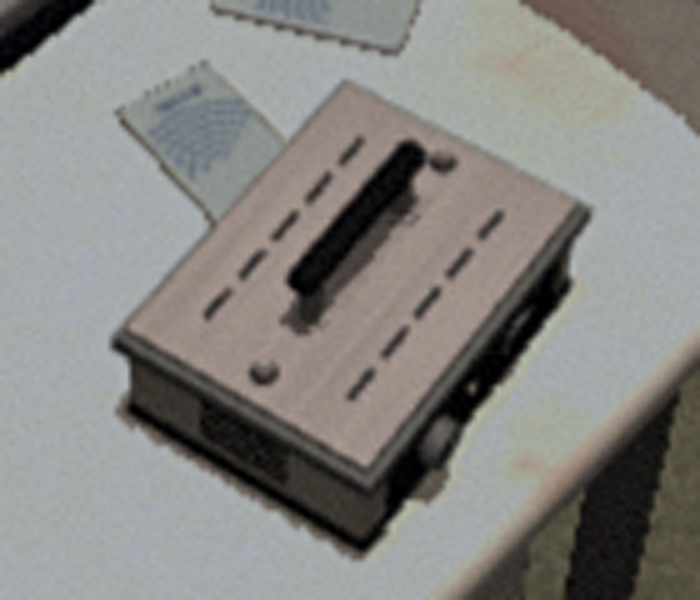

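View pics/top20.png

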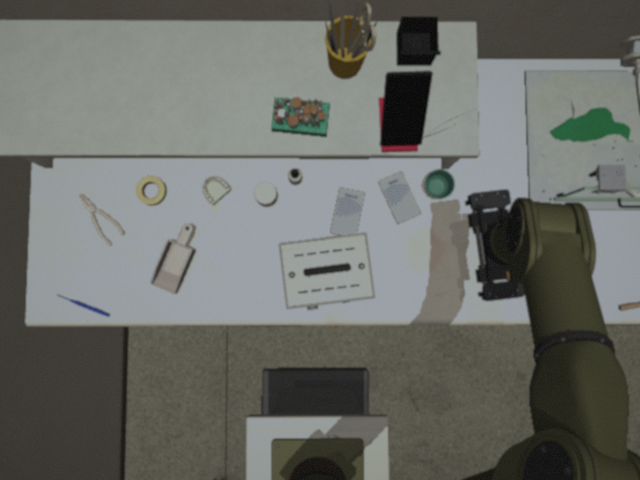

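View pics/drumtop20.png

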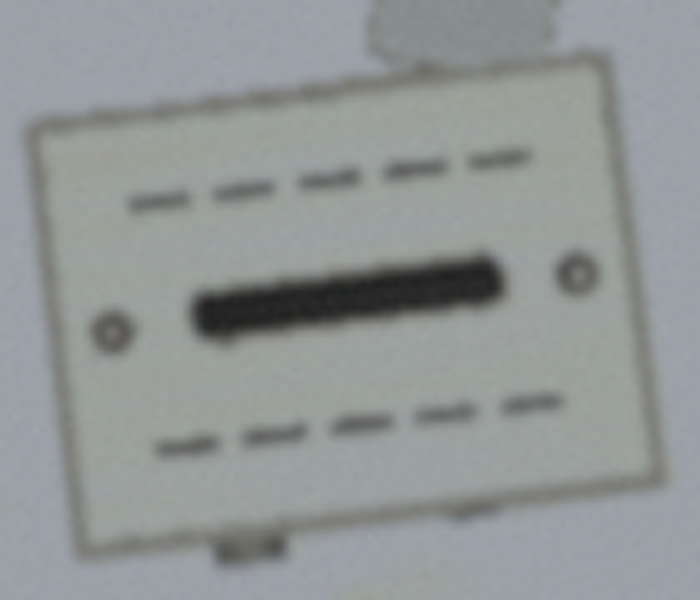

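Both pins stand through the holes at (113,332) and (577,275) in the top crop. The plate top is at 0.077 m and level to about 0.001 rad. The scoop is upright, the bystanders are in place and the gripper is clear, so I'll hand in.

```bash
python3 -c "
from plant import finish_job,get_state
print(get_state()['clock'],finish_job())"
```

```text
the job is handed in; nothing more can be done
27.05 None
```

The polishing machine is ready and the job is handed in at 27 s of the 67 s allowed. All eight stones are in the drum, the cover is seated over both pins, and the empty scoop is back upright on the bench.

**What I did:** I gripped the scoop by its tab at 60 N and carried it level over the drum. Easing the grip to between 20 and 12 N let it swing mouth-down and pour. I then lowered it lip-first so it laid itself flat on the bench. I gripped the cover by its handle, lined it up by watching the left pin through its hole, and lowered it in 1–3 mm steps.

**Last checks:**
- **Stones:** I counted eight in the drum from above before covering it. The highest point was about 17 mm below the mouth.
- **Cover:** Its top is at 0.077–0.078 m, where 0.077 m is expected. It is tilted about 0.001 rad and within 0.3° of the machine's line, and both pins are visible through the holes.
- **Scoop:** The scene camera gives a flat footprint of 160 × 61 mm. The floor read about 1 mm high when I released the scoop.
- **Plaster model and jar:** Both are where they started, to within measuring error.

**Disagreements:**
- **Top-camera outlines:** In the last top-camera fit, the outlines of the scoop and jar came out too large, with stray depth points. The top picture and the scene camera both showed them in order.
- **Trained networks:** They placed the drum centre 2–3 mm from the depth fit, and one pin was misplaced in the top view. I went by the depth fit and the view through the hole.

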